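# Load the tea rack and lock its end stop

### The arm

A 6-joint arm with a two-finger parallel gripper is mounted at the origin on a cart in front of the work surface, level with it; the furniture and walls round the work are solid. World frame = base frame: x ahead of the robot, y to its left, z up, the work surface at z = 0. Lengths are in m, angles in degrees, forces in N, time in s.
With the tool pointing down it reaches from about 0.35 to 0.975 m from the base axis. Payload 17.4 kg.
Tool frame: the origin (TCP) lies at the very end of the fingers, on their centre line; the grasp point (between the pads) lies 19 mm behind it (ctrl.tcp_to_grasp is the y of the grasp point in the tool frame, in m); y points along the fingers, z is the direction in which the jaws open and shut, and the axes are right-handed (so a half turn about y gives the same grasp; the last joint's range is limited). The gripper opens to 85 mm and grips with 20 to 120 N. Pads are 22 mm wide; open, the fingers measure 114 mm over their backs; the gripper's body (76 mm by 85 mm) begins 54 mm behind the grasp point. The pads swing forward as they close: fully open they stand 13 mm farther back than shut.
Start: joints at [-73.786, 6.646, 82.598, -0, 90.757, -2.166], TCP at [0.213, -0.641, 0.231] pointing down, gripper open.
Joint ranges: [-162.19, 162.19], [-47.58, 125.68], [4.15, 143.07], [-65.23, 245.23], [0.69, 171.88], [-170.13, 170.13]. Speed limits (degrees/s): [108.29, 108.29, 127.2, 180, 180, 180].

### API

Orientations are given as a 3x3 rotation matrix whose columns are the frame's x, y, z axes.
In Python, from station import state, eyes, order, ctrl gives the robot as it stands. The module is installed in compiled form; this text tells all that it offers.
- The arm moves only by the shell command python3 -m jog 'ROWS' [FORCE]. ROWS is JSON, a list of rows, each an object of numbers: "tx", "ty", "tz": the shift along the tool's x, y, z in m; "rx", "ry", "rz": the turn, a rotation vector about the tool's x, y, z in rad; "fingers": the finger opening in m, from 0 to 0.0854. In form: [{"tx": .., "ty": .., "tz": .., "rx": .., "ry": .., "rz": .., "fingers": ..}, ...]. A call has 1 to 5 rows; each row shifts and turns the pose as measured when the row begins, along the tool's axes as they then stand; what a row does not reach is not made up. A row lasts 1/10 s, in which the tool goes at most 50 mm and 8.59 degrees, less where a joint would pass 70% of its speed; a pose out of reach is approached as far as the arm can. A call is refused whole if a number of a shift passes 0.05 or a number of a turn 0.15, either way. A call with a gripper value outside its range is refused whole. The fingers move at their own pace and stop on an object; FORCE is the grip in N (left out, the last holds). Time passes only in rows, so rows that do not move let the fingers close. It gives the time, the measured TCP pose, the force and the opening at its end, in the units of the state.
- state(): the state, without advancing time (a new reading comes with each control period).
- eyes.camera(name): name is "scene" or "top"; returns a dict with "img" (480x640x3 uint8, blue, green, red), "vertical_fov" (degrees; the focal length in pixels is half the picture's height over the tangent of half this angle, whatever the lens; pixels are square), "cx", "cy" (the principal point, pixels), "k1" (the pictures are not rectified: a ray, as slopes to the right and down, at radius r is drawn at 1 + k1 r^2 times it, then the intrinsics apply), "T" (4x4, takes a point from camera to world coordinates). Camera axes: x right, y up, looking along -z (the intrinsics and any distortion apply to the point x, -y, -z); pixel columns grow to the right and rows downward; lengths in m; the calibration is good to about 2 mm. A picture is of the moment at which its call begins. There is no depth.
- order.hand_in(): hands the job in, once; it reports no verdict.
The state is a dict: "clock": time; "q": joint angles; "joint_vel": joint speeds; "joint_efforts": joint torques, N m; "tool_pos": TCP position; "tcp_rot": TCP orientation; "wrist_force": force on the tool from outside, world axes, zero at the start; "ft_torque": the same for the moment, N m; "opening": finger opening in m.
Only numpy, scipy, OpenCV 4.12 (cv2) and the standard library are available. Lean on these libraries where they do the work, as an engineer would, in place of code of your own. Each camera call takes 0.05 s, during which the arm holds its last target.

### The job

Stand both tea cartons, the one with the red label and the one with the blue label, upright side by side on the tea rack between its fixed end wall and the sliding end stop, broad faces towards the wall and the stop, in either order. Then slide the stop up snug so that no gap is left, and lock it with its safety knob: push the knob down, keep it down while you turn it clockwise past the gate to the end of its travel, and let it spring back up. Leave the sugar jar, the milk pitcher and the purple jug undisturbed.

Things in the scene. Friction and masses are not known exactly. Their poses are not given: they have to be found in the camera images.
- tea_red_center (a point): White open-topped tea carton, red label, 62 (its x) x 101 (its y) x 121 mm with its open flap; solid walls reach 98 mm above its underside. 120 g, loose, upright on the counter left or right of the rack (varies). The point is on its middle axis, 60.5 mm above its underside; z up, x across the thin 62 mm side (grasp across x).
- tea_blue_center (a point): White open-topped tea carton, blue label, 65 (its x) x 110 (its y) x 115 mm with its open flap; solid walls reach 98 mm above its underside. 120 g, loose, upright on the other side of the rack. The point is on its middle axis, 57.5 mm above its underside; z up, x across the thin 65 mm side (grasp across x).
- rack_wall (a point): Fixed wooden rack: middle of the inner face of its end wall, at the board the cartons stand on (14 mm above the counter). y runs along the rack to the sliding stop, x across it away from the robot. Rack y -10 to 350 mm, 150 mm wide, 28 mm slot along the middle (cartons stand over it); lips front and back 10 mm high, 134 mm apart. Wall 8 mm thick, 44 mm above the board: fingers can pass over it.
- stop_face (a point): Sliding end stop: middle of its face towards the end wall, at board level; axes as rack_wall. Plate 122 mm wide, 8 mm thick, 44 mm high; behind it (+y, to 92 mm) a 46 mm high housing with the knob on top. Clear space from wall to stop is this point's y in rack_wall's frame: 190 to 250 mm at the start, about 128 mm with both cartons snug.
- stop (a joint): Slide of the end stop, m: 0 = fully open (250 mm clear), grows as it moves towards the end wall (250 mm minus this is the clear space). It runs stiffly, with about 2.5 N of friction, and stays where it is left.
- knob_grip (a point): Black lock knob: point on its upright axis, 50 mm behind the stop face, 106 mm above the counter. Upright bar grip 18 mm thick (point's x), 46 mm long (y), on a round skirt of 24 mm radius; bar top 16 mm above the point, skirt top 30 mm below. Point and axes move with the knob: pinch across x from above. Orange stripe: end towards the stop face at knob_turn 0. The stop can be slid by the knob.
- knob_push (a joint): How far the knob is pushed down, m: 0 = up, 0.009 = fully down. The spring takes about 6 N to start and 13 N fully down, and returns it. It must be down more than 0.0055 to pass the gate.
- knob_turn (a joint): Knob angle, rad, grows clockwise seen from above (axes as the rack at 0); starts at 0 to 0.25, open. Knob up: a lug on its skirt is stopped at about 0.42 by a steel gate and must not be forced. Knob down: it passes under the gate (clear of it from about 1.0) to the end of travel at 1.5, the locked position. Released there it springs up behind the gate. Turning takes about 0.05 N m.
- sugar_jar_center (a point): Bystander: glass sugar jar with chrome spout, 72 mm across, 161 mm tall, loose; point 80 mm up its axis. It stands between the robot and the rack.
- pitcher_small_center (a point): Bystander: steel milk pitcher, 71x85x92 mm, loose; point 46 mm above its underside, near the right-hand carton.
- creamer_center (a point): Bystander: purple jug with handle, 67x103x85 mm, loose; point 42.5 mm above its underside, near the left-hand carton.

How it is judged (in metres and radians):
On the way, in this order (a step that is already met when the one before it is completed fails the run):
1. both cartons stand upright on the rack between the wall and the stop (x of tea_red_center in the frame of rack_wall between -0.02 and 0.02 m and z of tea_red_center in the frame of rack_wall between 0.0525 and 0.0685 m and y of each of tea_red_center, tea_blue_center in the frame of rack_wall above 0.024 m and y of each of tea_red_center, tea_blue_center in the frame of stop_face below -0.024 m and angle between each of tea_red_center, tea_blue_center's own z axis and vertical below 0.1 rad and angle between the x axis of each of tea_red_center, tea_blue_center and the y axis of rack_wall, either way round below 0.3 rad and x of tea_blue_center in the frame of rack_wall between -0.02 and 0.02 m and z of tea_blue_center in the frame of rack_wall between 0.0495 and 0.0655 m), for 0.2 s.
2. the stop is slid snug against the cartons, with the knob still unlocked (x of tea_red_center in the frame of rack_wall between -0.02 and 0.02 m and z of tea_red_center in the frame of rack_wall between 0.0525 and 0.0685 m and y of each of tea_red_center, tea_blue_center in the frame of rack_wall above 0.024 m and y of each of tea_red_center, tea_blue_center in the frame of stop_face below -0.024 m and angle between each of tea_red_center, tea_blue_center's own z axis and vertical below 0.1 rad and angle between the x axis of each of tea_red_center, tea_blue_center and the y axis of rack_wall, either way round below 0.15 rad and x of tea_blue_center in the frame of rack_wall between -0.02 and 0.02 m and z of tea_blue_center in the frame of rack_wall between 0.0495 and 0.0655 m and y of stop_face in the frame of rack_wall below 0.134 m and value of joint knob_turn below 0.8 rad), for 0.1 s.
3. the knob is turned past the gate to its locked position (value of joint knob_turn above 1.25 rad), for 0.1 s.
At the end, for the whole second after the job is handed in: Both cartons stand on the rack between wall and stop (within 20 mm of its middle line, tilted under 0.1 rad, square within 0.15 rad, within 8 mm of board height), wall and stop are under 134 mm apart, and the knob is turned beyond 1.25 rad and back up to within 2.5 mm (x of tea_red_center in the frame of rack_wall between -0.02 and 0.02 m and z of tea_red_center in the frame of rack_wall between 0.0525 and 0.0685 m and y of each of tea_red_center, tea_blue_center in the frame of rack_wall above 0.024 m and y of each of tea_red_center, tea_blue_center in the frame of stop_face below -0.024 m and angle between each of tea_red_center, tea_blue_center's own z axis and vertical below 0.1 rad and angle between the x axis of each of tea_red_center, tea_blue_center and the y axis of rack_wall, either way round below 0.15 rad and x of tea_blue_center in the frame of rack_wall between -0.02 and 0.02 m and z of tea_blue_center in the frame of rack_wall between 0.0495 and 0.0655 m and y of stop_face in the frame of rack_wall below 0.134 m and value of joint knob_turn above 1.25 rad and value of joint knob_push below 0.0025 m); the robot touches nothing.
It fails at once if the sugar jar is shifted by more than 30 mm or tipped (distance of sugar_jar_center from where it was at the start of the episode above 0.03 m or angle between sugar_jar_center's own z axis and vertical above 0.3 rad).
It fails at once if the milk pitcher is shifted by more than 30 mm or tipped (distance of pitcher_small_center from where it was at the start of the episode above 0.03 m or angle between pitcher_small_center's own z axis and vertical above 0.3 rad).
It fails at once if the purple jug is shifted by more than 30 mm or tipped (distance of creamer_center from where it was at the start of the episode above 0.03 m or angle between creamer_center's own z axis and vertical above 0.3 rad).
It fails at once if the knob is forced against its gate without being pushed down (value of joint knob_turn between 0.58 and 0.85 rad and value of joint knob_push below 0.003 m).
It also fails if it takes over 67 s, if anything falls off the work surface, if the arm or the gripper's body presses on something with over 40 N, if the wrist force passes 120 N, or if a joint passes its speed limit or range.

## Working session

There is one attempt and no reset: what is moved stays moved. The work goes in short steps, Python scripts to look and compute and a shell command to move; the robot and the scene stay as the last step left them, time stands still between calls to the robot, and variables do not carry over. Pictures are saved under pics/ and viewed, and the job is handed in when it is done.

```bash
mkdir -p pics; ls; python3 - <<'E'
from station import state, eyes, order, ctrl
import cv2, numpy as np
s=state(); print(s)
print(ctrl.tcp_to_grasp)
for n in ("scene","top"):
    c=eyes.camera(n); cv2.imwrite(f"pics/{n}0.png",c["img"])
    print(n,c["vertical_fov"],c["cx"],c["cy"],c["k1"]); print(np.round(c["T"],4))
print(state()["clock"])
E
```

```text
pics
{'clock': 0.0, 'q': array([-7.37844242e+01,  6.67282353e+00,  8.26373852e+01, -8.78857346e-04,
        9.07542709e+01, -2.16698023e+00]), 'joint_vel': array([ 0.01706308, -0.02317625, -0.0103105 , -0.05049834,  0.03947117,
       -0.05020979]), 'joint_efforts': array([ 6.24268519e-03, -7.31969905e+01, -6.32498360e+01,  3.41315790e-04,
        6.22662381e-03,  8.51246710e-06]), 'tool_pos': array([ 0.21278826, -0.64038011,  0.23055971]), 'tcp_rot': array([[-9.48972134e-01, -3.28992481e-04,  3.15359764e-01],
       [-3.15359934e-01,  1.07632766e-03, -9.48971524e-01],
       [-2.72259405e-05, -9.99999367e-01, -1.12515601e-03]]), 'wrist_force': array([ 0.58247069, -0.82089836, -0.14318259]), 'ft_torque': array([ 0.0134593 , -0.03087453, -0.00617519]), 'opening': 0.08518838364337422}
-0.0187
scene 49.40507733596145 322.3054342917763 238.69398051149147 -0.048768455451305974
[[ 0.9726 -0.1834  0.1426  0.6676]
 [ 0.2318  0.7228 -0.6511 -0.766 ]
 [ 0.0163  0.6663  0.7455  1.0079]
 [ 0.      0.      0.      1.    ]]
top 50.81076490674694 322.07004005042114 229.23928355387852 -0.07312828194948075
[[-0.0071  0.993  -0.1183  0.3777]
 [-0.9999 -0.0086 -0.0122  0.0029]
 [-0.0131  0.1182  0.9929  1.1142]
 [ 0.      0.      0.      1.    ]]
0.1
```

View pics/scene0.png

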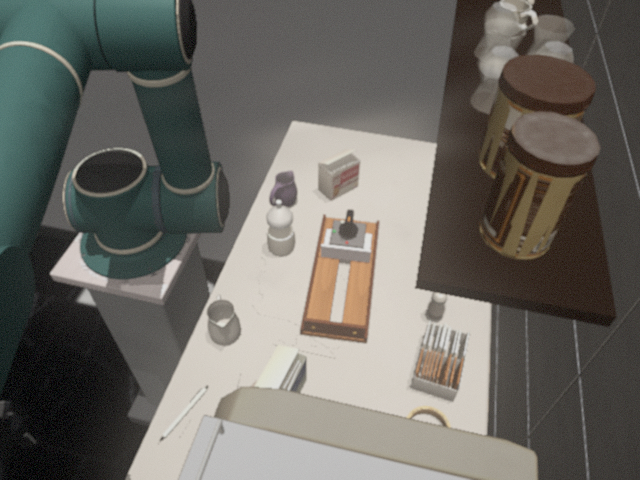

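View pics/top0.png

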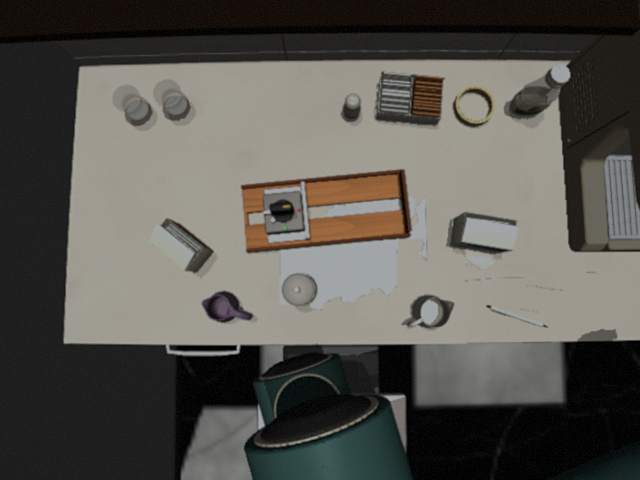

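The scene view shows the red carton at about (338,175), on the +y side, and the blue carton at about (285,368), on the -y side. In the top view the rack spans (245–410, 170–250), with its wall at the right end and the stop and knob near (285,210). The cartons are at about (180,245) and (485,232). Next I'll zoom in.

```bash
cat > h.py <<'E'
import numpy as np, cv2
from station import state, eyes, order, ctrl
def K(c):
    f=240/np.tan(np.radians(c["vertical_fov"])/2); return np.array([[f,0,c["cx"]],[0,f,c["cy"]],[0,0,1]])
def unproj(c,uv,z):
    p=cv2.undistortPoints(np.array(uv,float).reshape(-1,1,2),K(c),np.array([c["k1"],0,0,0])).reshape(-1,2)
    d=np.c_[p[:,0],-p[:,1],-np.ones(len(p))]@c["T"][:3,:3].T
    o=c["T"][:3,3]; t=(np.broadcast_to(z,len(p))-o[2])/d[:,2]
    return o+d*t[:,None]
def proj(c,P):
    P=np.array(P,float).reshape(-1,3); q=(P-c["T"][:3,3])@c["T"][:3,:3]
    x=np.c_[q[:,0],-q[:,1]]/-q[:,2:]
    r2=(x**2).sum(1,keepdims=True); x=x*(1+c["k1"]*r2)
    k=K(c); return np.c_[x[:,0]*k[0,0]+k[0,2],x[:,1]*k[1,1]+k[1,2]]
def crop(img,x0,y0,x1,y1,s,name):
    cv2.imwrite(name,cv2.resize(img[y0:y1,x0:x1],None,fx=s,fy=s,interpolation=cv2.INTER_CUBIC))
E
python3 - <<'E'
import cv2
from h import crop
i=cv2.imread("pics/top0.png")
crop(i,140,195,240,270,8,"pics/c_red.png")
crop(i,430,190,530,265,8,"pics/c_blue.png")
crop(i,235,160,425,260,4,"pics/c_rack.png")
s=cv2.imread("pics/scene0.png")
crop(s,260,120,460,270,4,"pics/s_a.png")
crop(s,180,260,380,410,4,"pics/s_b.png")
E
```

```text
(no output)
```

View pics/c_red.png

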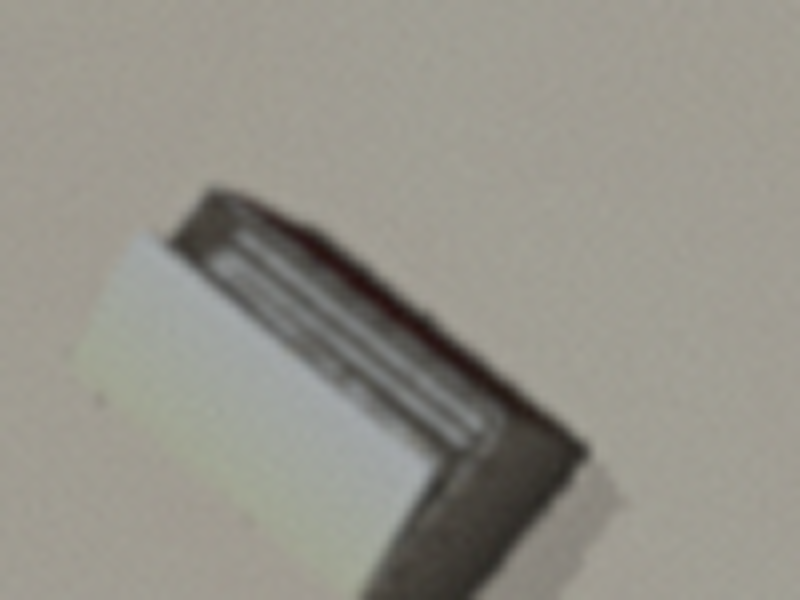

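View pics/c_blue.png

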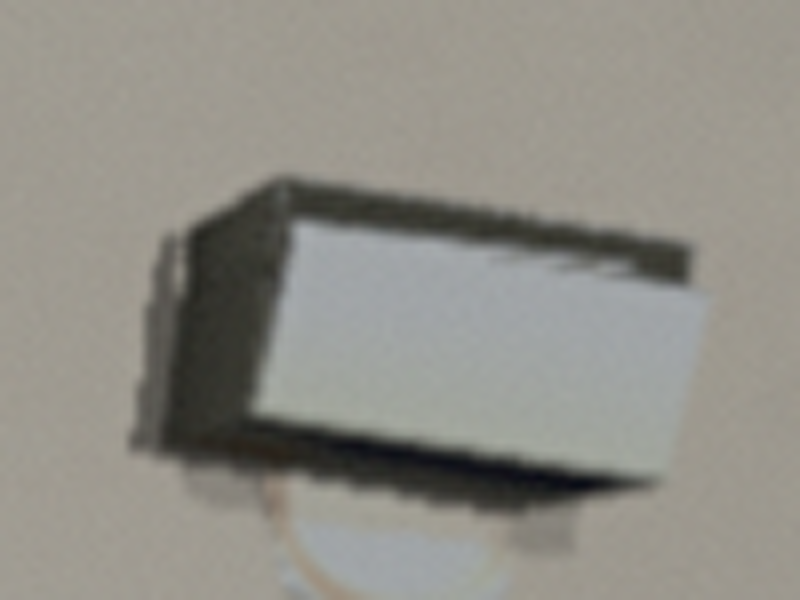

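View pics/c_rack.png

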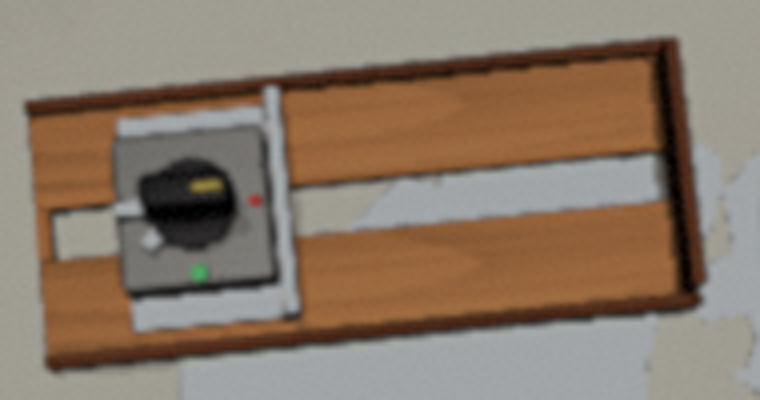

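View pics/s_a.png

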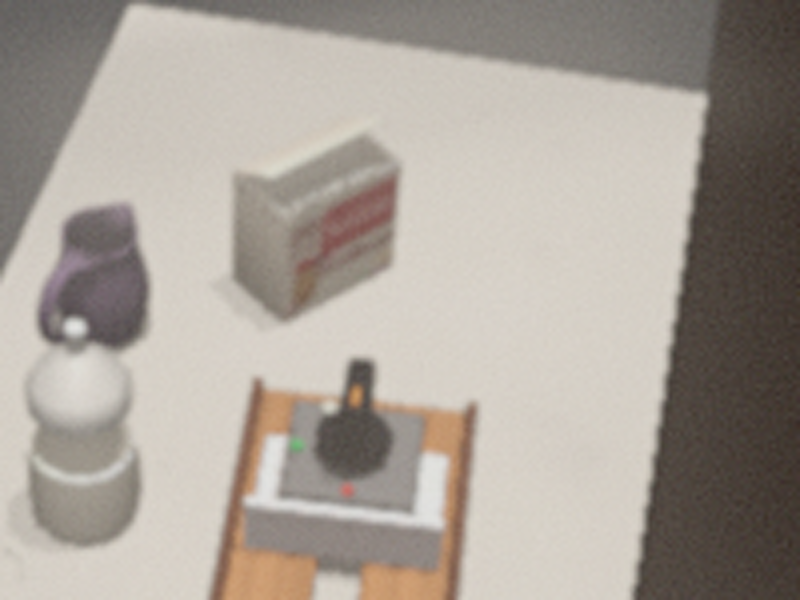

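View pics/s_b.png

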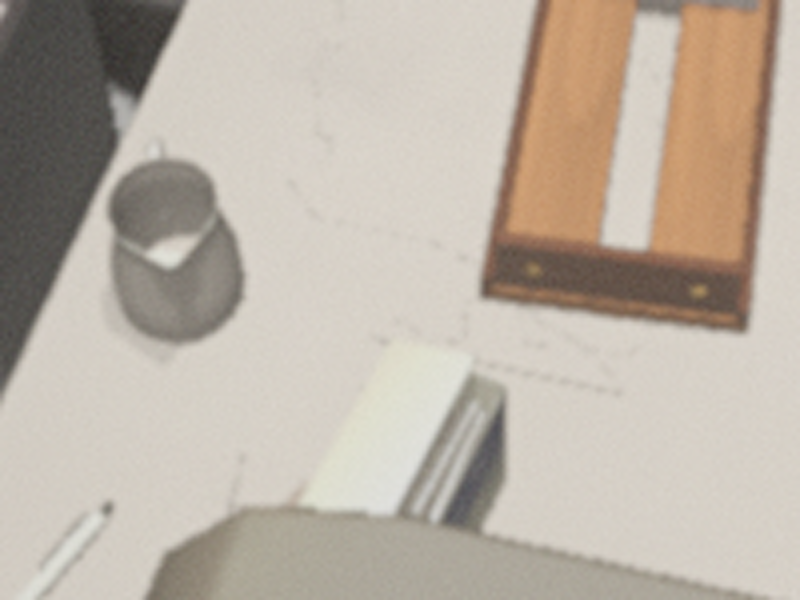

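```bash
python3 - <<'E'
from h import *
t=eyes.camera("top"); s=eyes.camera("scene")
np.set_printoptions(precision=4,suppress=True)
A=lambda l:np.array(l,float)/4+[260,120]
print("scene red bottom L,F,R",unproj(s,A([(235,270),(290,318),(393,265)]),0))
print("scene red top98 L,F,R",unproj(s,A([(235,180),(290,215),(400,160)]),0.098))
R=lambda l:np.array(l,float)/8+[140,195]
print("top red front98",unproj(t,R([(215,190),(500,415)]),0.098))
print("top red bottom front-right",unproj(t,R([(585,452)]),0.0))
f=R([(140,235),(440,460),(365,600),(75,350)])
print("top red flap 121 (near),98 (far)",unproj(t,f,[.121,.121,.098,.098]),unproj(t,f,[.098,.098,.121,.121]))
B=lambda l:np.array(l,float)/8+[430,190]
f=B([(290,220),(710,290),(655,485),(250,415)])
print("blue flap",unproj(t,f,[.115,.115,.098,.098]),unproj(t,f,[.098,.098,.115,.115]))
print("blue top98 back",unproj(t,B([(285,178),(692,245)]),.098))
print("blue bottom left",unproj(t,B([(190,230),(165,450),(510,510)]),0))
Q=lambda l:np.array(l,float)/4+[180,260]
print("scene blue flap",unproj(s,Q([(390,345),(470,350)]),.115),"label top",unproj(s,Q([(505,385)]),.098))
C=lambda l:np.array(l,float)/4+[235,160]
print("rack top lips corner z=.024",unproj(t,C([(27,105),(680,40),(705,300),(47,368)]),[.024,.058,.058,.024]))
print("wall inner top z=.058",unproj(t,C([(658,45),(683,300)]),.058))
print("stop plate top z=.058: front face",unproj(t,C([(280,88),(300,318)]),.058), "back",unproj(t,C([(264,88),(285,318)]),.058))
print("slot",unproj(t,C([(55,212),(60,260),(660,153),(662,202)]),.014))
print("knob skirt ctr z=.076",unproj(t,C([(187,203)]),.076),"bar top",unproj(t,C([(140,188),(230,178),(235,205),(150,215)]),.122), "stripe", unproj(t,C([(205,186)]),.122))
T=lambda u,v,z:print(unproj(t,[(u,v)],z))
print("sugar top z .155");T(299,289,.155);print("pitcher");T(430,311,.05);print("creamer");T(222,306,.05)
print(state()["clock"])
E
```

```text
scene red bottom L,F,R [[0.4198 0.3015 0.    ]
 [0.4684 0.2634 0.    ]
 [0.5277 0.3347 0.    ]]
scene red top98 L,F,R [[0.4229 0.284  0.098 ]
 [0.4664 0.2586 0.098 ]
 [0.5263 0.3324 0.098 ]]
top red front98 [[0.5232 0.3339 0.098 ]
 [0.4648 0.2586 0.098 ]]
top red bottom front-right [[0.4627 0.2592 0.    ]]
top red flap 121 (near),98 (far) [[0.5087 0.3453 0.121 ]
 [0.4517 0.2677 0.121 ]
 [0.418  0.2923 0.098 ]
 [0.4822 0.3692 0.098 ]] [[0.5117 0.3532 0.098 ]
 [0.4534 0.2738 0.098 ]
 [0.4171 0.2858 0.121 ]
 [0.4798 0.3609 0.121 ]]
blue flap [[ 0.5179 -0.2736  0.115 ]
 [ 0.4994 -0.3793  0.115 ]
 [ 0.4518 -0.369   0.098 ]
 [ 0.4706 -0.2661  0.098 ]] [[ 0.5203 -0.2783  0.098 ]
 [ 0.5014 -0.3858  0.098 ]
 [ 0.4506 -0.3628  0.115 ]
 [ 0.469  -0.2616  0.115 ]]
blue top98 back [[ 0.5311 -0.2775  0.098 ]
 [ 0.5131 -0.3817  0.098 ]]
blue bottom left [[ 0.5315 -0.2772  0.    ]
 [ 0.47   -0.2679  0.    ]
 [ 0.4524 -0.3637  0.    ]]
scene blue flap [[ 0.4774 -0.2797  0.115 ]
 [ 0.5157 -0.273   0.115 ]] label top [[ 0.5345 -0.2782  0.098 ]]
rack top lips corner z=.024 [[ 0.6046  0.1928  0.024 ]
 [ 0.6295 -0.1622  0.058 ]
 [ 0.4897 -0.1715  0.058 ]
 [ 0.4593  0.1801  0.024 ]]
wall inner top z=.058 [[ 0.6268 -0.1504  0.058 ]
 [ 0.4898 -0.1599  0.058 ]]
stop plate top z=.058: front face [[0.6052 0.0516 0.058 ]
 [0.482  0.0414 0.058 ]] back [[0.6053 0.0601 0.058 ]
 [0.4821 0.0493 0.058 ]]
slot [[ 0.5463  0.1782  0.014 ]
 [ 0.5196  0.1751  0.014 ]
 [ 0.5762 -0.1562  0.014 ]
 [ 0.5488 -0.1566  0.014 ]]
knob skirt ctr z=.076 [[0.5409 0.0993 0.076 ]] bar top [[0.5414 0.1186 0.122 ]
 [0.546  0.0737 0.122 ]
 [0.5324 0.0712 0.122 ]
 [0.5278 0.1135 0.122 ]] stripe [[0.5421 0.0861 0.122 ]]
sugar top z .155
[[0.3787 0.0591 0.155 ]]
pitcher
[[ 0.3308 -0.2079  0.05  ]]
creamer
[[0.3441 0.2271 0.05  ]]
0.2
```

```bash
cat >> h.py <<'E'
from scipy.spatial.transform import Rotation as Ro
RW=np.array([.560,-.155,.014]); A_=np.radians(4.6)
RY=np.array([-np.sin(A_),np.cos(A_),0]); RX=np.array([np.cos(A_),np.sin(A_),0])
def rack(x,y,z=0): return RW*[1,1,0]+RX*x+RY*y+np.array([0,0,z])
def goal(yaw):
    a=np.radians(yaw); z=np.array([np.cos(a),np.sin(a),0]); y=np.array([0,0,-1.]); return np.c_[np.cross(y,z),y,z]
def plan(pos,yaw,step=.045,rot=.14):
    s=state(); R=s["tcp_rot"]; p=s["tool_pos"]; G=goal(yaw)
    rv=Ro.from_matrix(R.T@G).as_rotvec(); d=np.array(pos)-p
    print("clock %.2f pos %s yaw %.2f open %.4f F %s"%(s["clock"],np.round(p,4),np.degrees(np.arctan2(R[1,2],R[0,2])),s["opening"],np.round(s["wrist_force"],1)))
    print("delta world",np.round(d,4),"rotvec",np.round(rv,3),"now-axes d",np.round(R.T@d,4))
    n=int(max(np.ceil(np.linalg.norm(d)/step),np.ceil(np.linalg.norm(rv)/rot),1))
    for i in range(n):
        Ri=R@Ro.from_rotvec(rv*i/n).as_matrix()
        print(i,"t",np.round(Ri.T@d/n,4),"r",np.round(rv/n,3))
E
python3 -c "
from h import *
plan([.490,-.325,.20],-9.5)"
```

```text
clock 0.20 pos [ 0.2128 -0.6404  0.2308] yaw -71.62 open 0.0855 F [ 0.2  0.1 -0.1]
delta world [ 0.2772  0.3154 -0.0308] rotvec [ 1.000e-03 -1.084e+00 -0.000e+00] now-axes d [-0.3625  0.031  -0.2119]
0 t [-0.0363  0.0031 -0.0212] r [ 0.    -0.108 -0.   ]
1 t [-0.0383  0.0031 -0.0171] r [ 0.    -0.108 -0.   ]
2 t [-0.04    0.0031 -0.0129] r [ 0.    -0.108 -0.   ]
3 t [-0.0411  0.0031 -0.0085] r [ 0.    -0.108 -0.   ]
4 t [-0.0418  0.0031 -0.004 ] r [ 0.    -0.108 -0.   ]
5 t [-0.042   0.0031  0.0005] r [ 0.    -0.108 -0.   ]
6 t [-0.0417  0.0031  0.0051] r [ 0.    -0.108 -0.   ]
7 t [-0.0409  0.0031  0.0096] r [ 0.    -0.108 -0.   ]
8 t [-0.0396  0.0031  0.0139] r [ 0.    -0.108 -0.   ]
9 t [-0.0379  0.0031  0.0181] r [ 0.    -0.108 -0.   ]
```

```bash
python3 -m jog '[{"tx":-0.036,"ty":0.003,"tz":-0.021,"ry":-0.11},{"tx":-0.038,"ty":0.003,"tz":-0.017,"ry":-0.11},{"tx":-0.04,"ty":0.003,"tz":-0.013,"ry":-0.11},{"tx":-0.041,"ty":0.003,"tz":-0.008,"ry":-0.11},{"tx":-0.042,"ty":0.003,"tz":-0.004,"ry":-0.11}]' 20
python3 -c "
from h import *
plan([.490,-.325,.20],-9.5)"
```

```text
clock 0.20 pos [ 0.2128 -0.6404  0.2308] yaw -71.62 open 0.0855 F [ 0.2  0.1 -0.1]
delta world [ 0.2772  0.3154 -0.0308] rotvec [ 1.000e-03 -1.084e+00 -0.000e+00] now-axes d [-0.3625  0.031  -0.2119]
0 t [-0.0363  0.0031 -0.0212] r [ 0.    -0.108 -0.   ]
1 t [-0.0383  0.0031 -0.0171] r [ 0.    -0.108 -0.   ]
2 t [-0.04    0.0031 -0.0129] r [ 0.    -0.108 -0.   ]
3 t [-0.0411  0.0031 -0.0085] r [ 0.    -0.108 -0.   ]
4 t [-0.0418  0.0031 -0.004 ] r [ 0.    -0.108 -0.   ]
5 t [-0.042   0.0031  0.0005] r [ 0.    -0.108 -0.   ]
6 t [-0.0417  0.0031  0.0051] r [ 0.    -0.108 -0.   ]
7 t [-0.0409  0.0031  0.0096] r [ 0.    -0.108 -0.   ]
8 t [-0.0396  0.0031  0.0139] r [ 0.    -0.108 -0.   ]
9 t [-0.0379  0.0031  0.0181] r [ 0.    -0.108 -0.   ]invalid input
```

```bash
python3 -m jog '[{"tx":-0.036,"ty":0.003,"tz":-0.021,"rx":0,"ry":-0.11,"rz":0,"fingers":0.085},{"tx":-0.038,"ty":0.003,"tz":-0.017,"rx":0,"ry":-0.11,"rz":0,"fingers":0.085},{"tx":-0.04,"ty":0.003,"tz":-0.013,"rx":0,"ry":-0.11,"rz":0,"fingers":0.085},{"tx":-0.041,"ty":0.003,"tz":-0.008,"rx":0,"ry":-0.11,"rz":0,"fingers":0.085},{"tx":-0.042,"ty":0.003,"tz":-0.004,"rx":0,"ry":-0.11,"rz":0,"fingers":0.085}]' 20
python3 -c "
from h import *
plan([.490,-.325,.20],-9.5)"
```

```text
clock: 0.7
tool_pos: [0.3507, -0.4801, 0.2136]
tcp_rot: [[-0.635, -0.002, 0.772], [-0.772, 0.002, -0.635], [-0.001, -1.0, -0.002]]
wrist_force: [0.5, -0.3, 0.4]
opening: 0.0849
clock 0.70 pos [ 0.3507 -0.4801  0.2136] yaw -39.43 open 0.0849 F [ 0.5 -0.3  0.4]
delta world [ 0.1393  0.1551 -0.0136] rotvec [ 0.002 -0.522 -0.001] now-axes d [-0.2083  0.0137  0.0091]
0 t [-0.0417  0.0027  0.0018] r [ 0.    -0.104 -0.   ]
1 t [-0.0412  0.0027  0.0062] r [ 0.    -0.104 -0.   ]
2 t [-0.0404  0.0027  0.0104] r [ 0.    -0.104 -0.   ]
3 t [-0.0391  0.0027  0.0146] r [ 0.    -0.104 -0.   ]
4 t [-0.0373  0.0027  0.0186] r [ 0.    -0.104 -0.   ]
```

```bash
python3 -m jog '[{"tx":-0.042,"ty":0.003,"tz":0.002,"rx":0,"ry":-0.104,"rz":0,"fingers":0.085},{"tx":-0.041,"ty":0.003,"tz":0.006,"rx":0,"ry":-0.104,"rz":0,"fingers":0.085},{"tx":-0.04,"ty":0.003,"tz":0.01,"rx":0,"ry":-0.104,"rz":0,"fingers":0.085},{"tx":-0.039,"ty":0.003,"tz":0.015,"rx":0,"ry":-0.104,"rz":0,"fingers":0.085},{"tx":-0.037,"ty":0.003,"tz":0.019,"rx":0,"ry":-0.104,"rz":0,"fingers":0.085}]'
python3 -c "
from h import *
plan([.490,-.325,.055],-9.5)
for n in ('top','scene'):
  c=eyes.camera(n); cv2.imwrite('pics/'+n+'1.png',c['img'])"
```

```text
clock: 1.2
tool_pos: [0.4932, -0.3169, 0.1981]
tcp_rot: [[-0.146, -0.001, 0.989], [-0.989, 0.002, -0.146], [-0.001, -1.0, -0.001]]
wrist_force: [-0.3, -1.2, 0.5]
opening: 0.0853
clock 1.20 pos [ 0.4932 -0.3169  0.1981] yaw -8.38 open 0.0853 F [-0.3 -1.2  0.5]
delta world [-0.0032 -0.0081 -0.1431] rotvec [ 0.001  0.02  -0.001] now-axes d [ 0.0087  0.1431 -0.0018]
0 t [ 0.0022  0.0358 -0.0005] r [ 0.     0.005 -0.   ]
1 t [ 0.0022  0.0358 -0.0005] r [ 0.     0.005 -0.   ]
2 t [ 0.0021  0.0358 -0.0005] r [ 0.     0.005 -0.   ]
3 t [ 0.0021  0.0358 -0.0005] r [ 0.     0.005 -0.   ]
```

View pics/scene1.png

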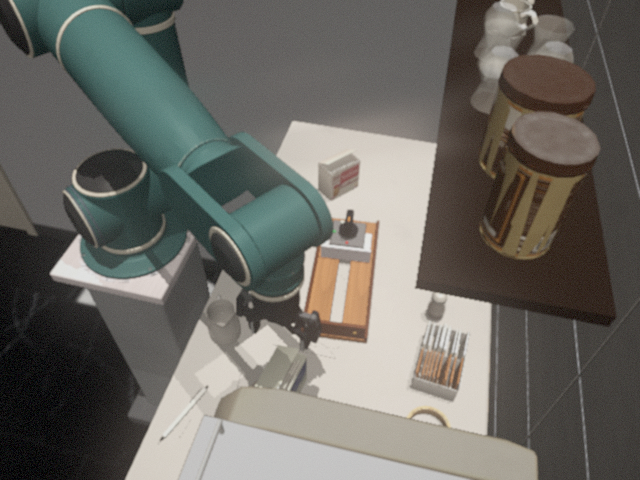

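View pics/top1.png

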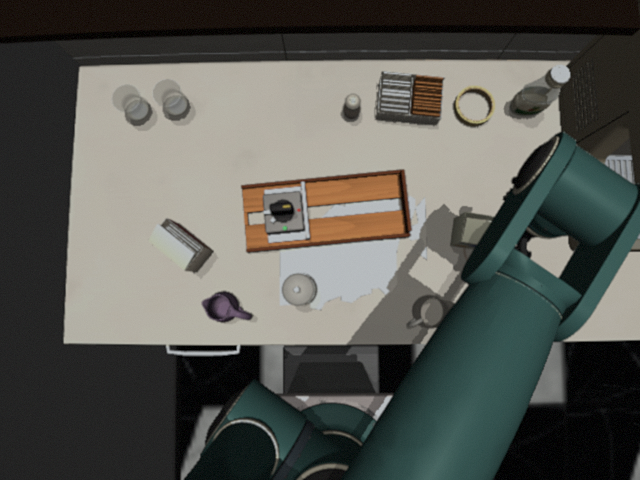

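```bash
python3 -m jog '[{"tx":0.004,"ty":0.036,"tz":-0.001,"rx":0,"ry":0.02,"rz":0,"fingers":0.085},{"tx":0.003,"ty":0.036,"tz":0,"rx":0,"ry":0,"rz":0,"fingers":0.085},{"tx":0.001,"ty":0.036,"tz":0,"rx":0,"ry":0,"rz":0,"fingers":0.085},{"tx":0,"ty":0.03,"tz":0,"rx":0,"ry":0,"rz":0,"fingers":0.085}]'
python3 -c "
from h import *
plan([.491,-.3245,.055],-9.5)"
```

```text
clock: 1.7
tool_pos: [0.4945, -0.3237, 0.0605]
tcp_rot: [[-0.162, 0.006, 0.987], [-0.987, -0.003, -0.162], [0.002, -1.0, 0.006]]
wrist_force: [0.2, -0.1, 0.2]
opening: 0.0847
clock 1.70 pos [ 0.4945 -0.3237  0.0605] yaw -9.34 open 0.0847 F [ 0.2 -0.1  0.2]
delta world [-0.0035 -0.0008 -0.0055] rotvec [-0.006  0.003  0.002] now-axes d [ 0.0013  0.0054 -0.0033]
0 t [ 0.0013  0.0054 -0.0033] r [-0.006  0.003  0.002]
```

```bash
python3 -m jog '[{"tx":0.001,"ty":0.005,"tz":-0.004,"rx":-0.006,"ry":0.003,"rz":0.002,"fingers":0.085},{"tx":0,"ty":0,"tz":0,"rx":0,"ry":0,"rz":0,"fingers":0.06},{"tx":0,"ty":0,"tz":0,"rx":0,"ry":0,"rz":0,"fingers":0.055},{"tx":0,"ty":0,"tz":0,"rx":0,"ry":0,"rz":0,"fingers":0.05},{"tx":0,"ty":0,"tz":0,"rx":0,"ry":0,"rz":0,"fingers":0.05}]' 25
python3 -c "
from h import *
plan([.491,-.3245,.055],-9.5)"
```

```text
clock: 2.2
tool_pos: [0.489, -0.3251, 0.0561]
tcp_rot: [[-0.168, -0.002, 0.986], [-0.986, 0.001, -0.168], [-0.001, -1.0, -0.002]]
wrist_force: [0.4, -0.1, -2.0]
opening: 0.0629
clock 2.20 pos [ 0.489  -0.3251  0.0561] yaw -9.69 open 0.0629 F [ 0.4 -0.1 -2. ]
delta world [ 0.002   0.0006 -0.0011] rotvec [ 0.002 -0.003 -0.001] now-axes d [-0.0009  0.0011  0.0018]
0 t [-0.0009  0.0011  0.0018] r [ 0.002 -0.003 -0.001]
```

```bash
python3 -m jog '[{"tx":0,"ty":-0.015,"tz":0,"rx":0,"ry":0,"rz":0,"fingers":0.045},{"tx":0,"ty":-0.035,"tz":0,"rx":0,"ry":0,"rz":0,"fingers":0.045},{"tx":0,"ty":-0.04,"tz":0,"rx":0,"ry":0,"rz":0,"fingers":0.045},{"tx":0,"ty":-0.03,"tz":0,"rx":0,"ry":0,"rz":0,"fingers":0.045}]'
python3 -c "
from h import *
plan(rack(0,.036,.17),-85.4)
for n in ('scene',):
  c=eyes.camera(n); cv2.imwrite('pics/'+n+'2.png',c['img'])"
```

```text
clock: 2.6
tool_pos: [0.4881, -0.3243, 0.1812]
tcp_rot: [[-0.168, -0.005, 0.986], [-0.986, 0.003, -0.168], [-0.002, -1.0, -0.005]]
wrist_force: [0.4, -0.3, -1.3]
opening: 0.0628
clock 2.60 pos [ 0.4881 -0.3243  0.1812] yaw -9.67 open 0.0628 F [ 0.4 -0.3 -1.3]
delta world [ 0.069   0.2051 -0.0112] rotvec [6.000e-03 1.322e+00 1.000e-03] now-axes d [-0.2138  0.0115  0.0336]
0 t [-0.0214  0.0012  0.0034] r [0.001 0.132 0.   ]
1 t [-0.0216  0.0012  0.0005] r [0.001 0.132 0.   ]
2 t [-0.0215  0.0012 -0.0023] r [0.001 0.132 0.   ]
3 t [-0.021   0.0012 -0.0052] r [0.001 0.132 0.   ]
4 t [-0.0202  0.0012 -0.0079] r [0.001 0.132 0.   ]
5 t [-0.0189  0.0012 -0.0105] r [0.001 0.132 0.   ]
6 t [-0.0174  0.0011 -0.0129] r [0.001 0.132 0.   ]
7 t [-0.0155  0.0011 -0.0151] r [0.001 0.132 0.   ]
8 t [-0.0134  0.0011 -0.017 ] r [0.001 0.132 0.   ]
9 t [-0.0111  0.0011 -0.0186] r [0.001 0.132 0.   ]
```

View pics/scene2.png

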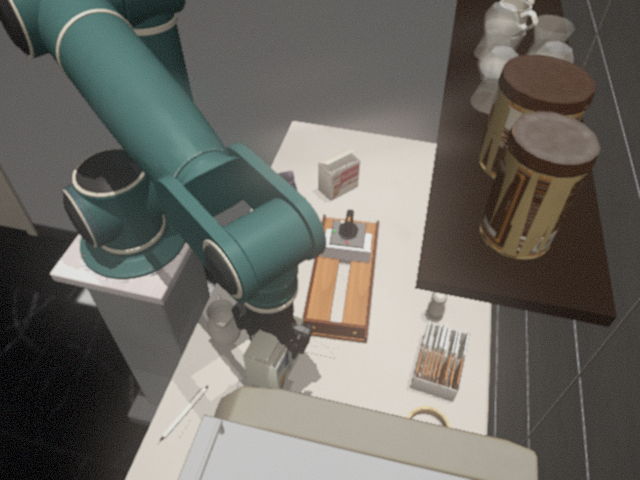

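The blue carton hangs upright in the gripper at about (270,362), clear of the counter. Now I'll carry it to a point above the wall end of the rack.

```bash
python3 -m jog '[{"tx":-0.021,"ty":0.001,"tz":0.003,"rx":0,"ry":0.132,"rz":0,"fingers":0.045},{"tx":-0.022,"ty":0.001,"tz":0,"rx":0,"ry":0.132,"rz":0,"fingers":0.045},{"tx":-0.022,"ty":0.001,"tz":-0.002,"rx":0,"ry":0.132,"rz":0,"fingers":0.045},{"tx":-0.021,"ty":0.001,"tz":-0.005,"rx":0,"ry":0.132,"rz":0,"fingers":0.045},{"tx":-0.02,"ty":0.001,"tz":-0.008,"rx":0,"ry":0.132,"rz":0,"fingers":0.045}]'
python3 -c "
from h import *
plan(rack(0,.036,.17),-85.4)"
```

```text
clock: 3.15
tool_pos: [0.5257, -0.2217, 0.1927]
tcp_rot: [[-0.754, 0.011, 0.657], [-0.657, -0.007, -0.754], [-0.003, -1.0, 0.012]]
wrist_force: [0.0, 1.2, -1.0]
opening: 0.0628
clock 3.15 pos [ 0.5257 -0.2217  0.1927] yaw -48.92 open 0.0628 F [ 0.   1.2 -1. ]
delta world [ 0.0314  0.1026 -0.0227] rotvec [-0.011  0.637 -0.007] now-axes d [-0.0911  0.0223 -0.057 ]
0 t [-0.0182  0.0045 -0.0114] r [-0.002  0.127 -0.001]
1 t [-0.0166  0.0045 -0.0136] r [-0.002  0.127 -0.001]
2 t [-0.0148  0.0045 -0.0156] r [-0.002  0.127 -0.001]
3 t [-0.0127  0.0045 -0.0173] r [-0.002  0.127 -0.001]
4 t [-0.0104  0.0045 -0.0188] r [-0.002  0.127 -0.001]
```

```bash
python3 -m jog '[{"tx":-0.018,"ty":0.003,"tz":-0.011,"rx":-0.002,"ry":0.127,"rz":-0.001,"fingers":0.045},{"tx":-0.017,"ty":0.003,"tz":-0.014,"rx":-0.002,"ry":0.127,"rz":-0.001,"fingers":0.045},{"tx":-0.015,"ty":0.003,"tz":-0.016,"rx":-0.002,"ry":0.127,"rz":-0.001,"fingers":0.045},{"tx":-0.013,"ty":0.003,"tz":-0.017,"rx":-0.002,"ry":0.127,"rz":-0.001,"fingers":0.045},{"tx":-0.01,"ty":0.003,"tz":-0.019,"rx":-0.002,"ry":0.127,"rz":-0.001,"fingers":0.045}]'
python3 -c "
from h import *
plan(rack(0,.036,.17),-85.4)
for n in ('scene','top'):
  c=eyes.camera(n); cv2.imwrite('pics/'+n+'3.png',c['img'])
crop(c['img'],220,130,440,290,3.6,'pics/top3c.png')"
```

```text
clock: 3.65
tool_pos: [0.56, -0.1144, 0.1851]
tcp_rot: [[-0.998, 0.01, 0.055], [-0.055, -0.002, -0.998], [-0.009, -1.0, 0.003]]
wrist_force: [1.4, -0.8, -1.0]
opening: 0.0631
clock 3.65 pos [ 0.56   -0.1144  0.1851] yaw -86.86 open 0.0631 F [ 1.4 -0.8 -1. ]
delta world [-0.0029 -0.0047 -0.0151] rotvec [-0.003 -0.025 -0.009] now-axes d [0.0033 0.0151 0.0045]
0 t [0.0033 0.0151 0.0045] r [-0.003 -0.025 -0.009]
```

View pics/scene3.png

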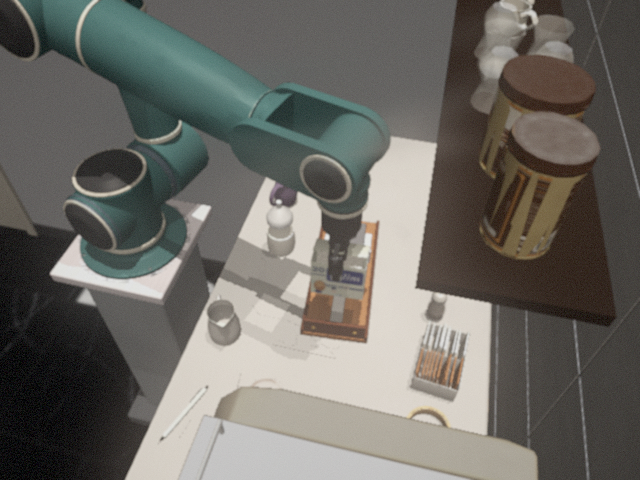

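View pics/top3c.png

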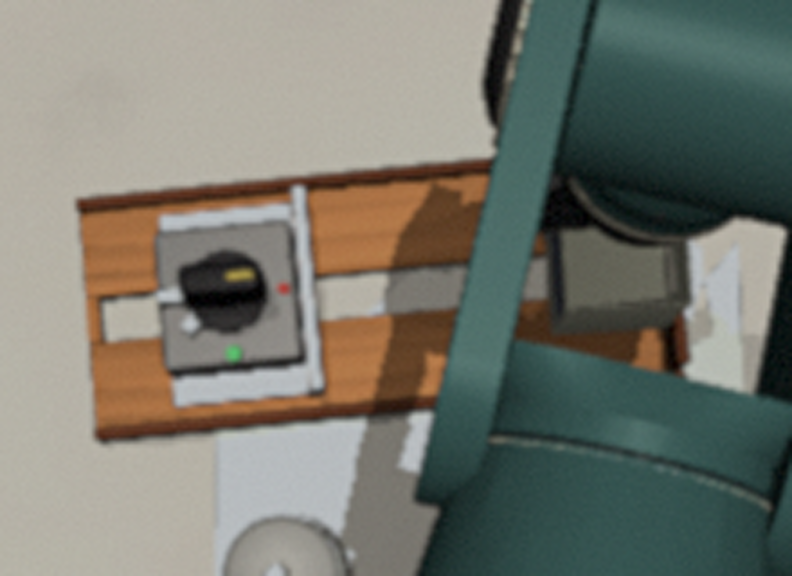

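```bash
python3 -m jog '[{"tx":0.003,"ty":0.015,"tz":0.001,"rx":-0.003,"ry":-0.025,"rz":-0.009,"fingers":0.045},{"tx":0,"ty":0.015,"tz":0,"rx":0,"ry":0,"rz":0,"fingers":0.045}]'
python3 -c "
from h import *
plan(rack(0,.040,.072),-85.4)"
```

```text
clock: 3.95
tool_pos: [0.5579, -0.115, 0.1566]
tcp_rot: [[-0.996, 0.004, 0.089], [-0.089, -0.001, -0.996], [-0.004, -1.0, 0.001]]
wrist_force: [0.2, 0.8, -1.0]
opening: 0.0629
clock 3.95 pos [ 0.5579 -0.115   0.1566] yaw -84.87 open 0.0629 F [ 0.2  0.8 -1. ]
delta world [-0.0012 -0.0001 -0.0846] rotvec [-0.001  0.009 -0.004] now-axes d [ 0.0015  0.0845 -0.    ]
0 t [ 0.0007  0.0423 -0.    ] r [-0.     0.005 -0.002]
1 t [0.0007 0.0423 0.    ] r [-0.     0.005 -0.002]
```

```bash
python3 -m jog '[{"tx":0.001,"ty":0.025,"tz":0,"rx":0,"ry":0.008,"rz":-0.004,"fingers":0.045},{"tx":0,"ty":0.025,"tz":0,"rx":0,"ry":0,"rz":0,"fingers":0.045},{"tx":0,"ty":0.018,"tz":0,"rx":0,"ry":0,"rz":0,"fingers":0.045},{"tx":0,"ty":0.008,"tz":0,"rx":0,"ry":0,"rz":0,"fingers":0.045},{"tx":0,"ty":0.003,"tz":0,"rx":0,"ry":0,"rz":0,"fingers":0.045}]'
python3 -c "
from h import *
plan(rack(0,.040,.070),-85.4)
for n in ('scene','top'):
  c=eyes.camera(n); crop(c['img'],*((240,190,440,350,4) if n=='scene' else (220,130,440,290,3.6)),'pics/'+n+'4.png')"
```

```text
clock: 4.45
tool_pos: [0.5538, -0.1182, 0.0691]
tcp_rot: [[-0.996, -0.005, 0.086], [-0.086, -0.0, -0.996], [0.005, -1.0, 0.0]]
wrist_force: [-0.8, 0.1, -0.3]
opening: 0.063
clock 4.45 pos [ 0.5538 -0.1182  0.0691] yaw -85.08 open 0.0630 F [-0.8  0.1 -0.3]
delta world [0.003  0.003  0.0009] rotvec [-0.     0.006  0.005] now-axes d [-0.0033 -0.0009 -0.0028]
0 t [-0.0033 -0.0009 -0.0028] r [-0.     0.006  0.005]
```

View pics/scene4.png

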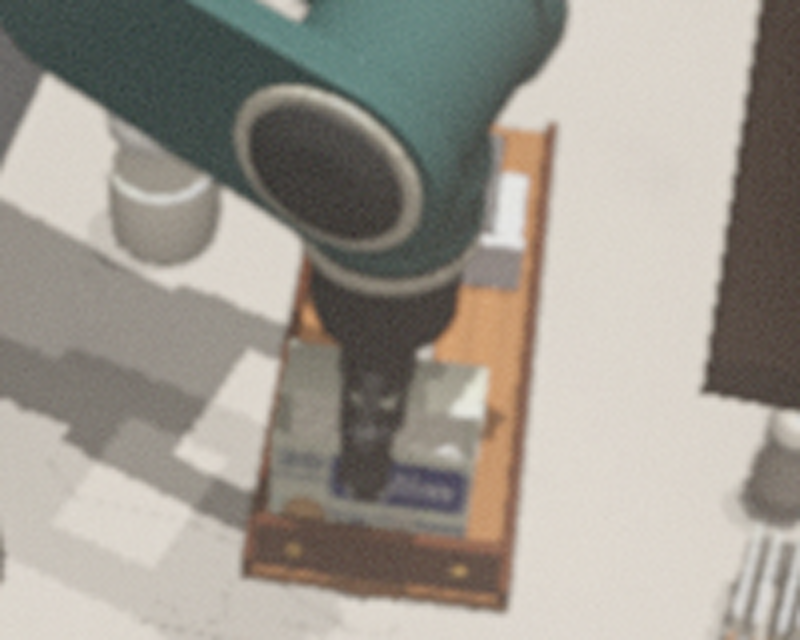

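View pics/top4.png

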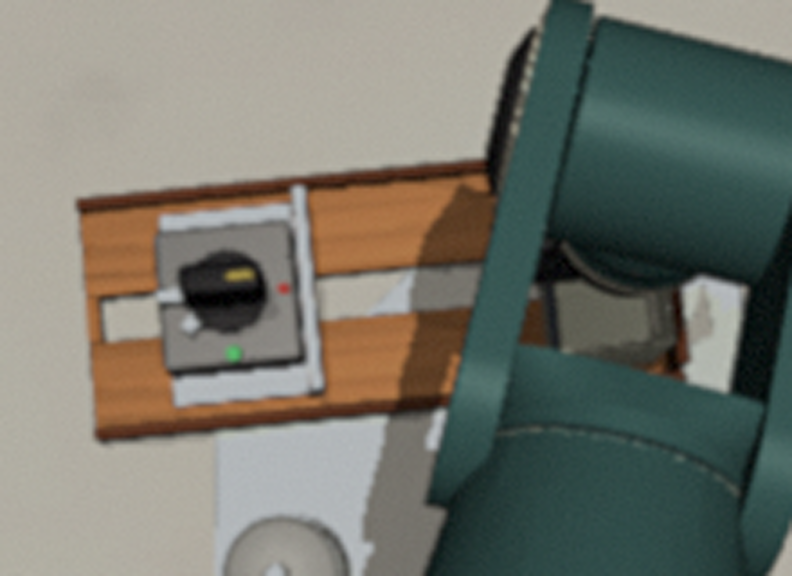

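```bash
cat >> h.py <<'E'
def rackplane(c,uv,y0):
    # intersect ray with plane rack-y=y0; return rack coords
    a=unproj(c,uv,0.0); o=c["T"][:3,3]; out=[]
    for p in a:
        d=p-o; n=RY; t=(y0-(o-RW)@n)/(d@n); q=o+t*d-RW; out.append([q@RX,q@RY,q[2]])
    return np.array(out)
E
python3 - <<'E'
from h import *
s=eyes.camera("scene")
C=np.array([(268,515),(466,537),(487,370),(290,340),(475,470),(278,450)])/4+[240,190]
print(np.round(rackplane(s,C,.0065),4))
C=np.array([(250,515),(508,545)])/4+[240,190]
print("wall top outer",np.round(rackplane(s,C,-.008),4))
E
```

```text
[[-0.0565  0.0065  0.0187]
 [ 0.0531  0.0065  0.0244]
 [ 0.0534  0.0065  0.1754]
 [-0.0445  0.0065  0.1785]
 [ 0.0535  0.0065  0.0889]
 [-0.0507  0.0065  0.0825]]
wall top outer [[-0.0637 -0.008   0.0389]
 [ 0.0758 -0.008   0.0448]]
```

```bash
python3 -m jog '[{"tx":-0.003,"ty":0,"tz":0,"rx":0,"ry":0.006,"rz":0.005,"fingers":0.045},{"tx":0,"ty":0.001,"tz":0,"rx":0,"ry":0,"rz":0,"fingers":0.07},{"tx":0,"ty":0,"tz":0,"rx":0,"ry":0,"rz":0,"fingers":0.085},{"tx":0,"ty":0,"tz":0,"rx":0,"ry":0,"rz":0,"fingers":0.085}]'
python3 -c "
from h import *
plan(rack(0,.040,.2),-85.4)"
```

```text
clock: 5.0
tool_pos: [0.5594, -0.1182, 0.073]
tcp_rot: [[-0.997, 0.007, 0.079], [-0.079, -0.002, -0.997], [-0.007, -1.0, 0.002]]
wrist_force: [1.0, -0.1, 0.7]
opening: 0.0851
clock 5.00 pos [ 0.5594 -0.1182  0.073 ] yaw -85.45 open 0.0851 F [ 1.  -0.1  0.7]
delta world [-0.0026  0.003   0.127 ] rotvec [-0.002 -0.001 -0.007] now-axes d [ 0.0014 -0.127  -0.003 ]
0 t [ 0.0005 -0.0423 -0.001 ] r [-0.001 -0.    -0.002]
1 t [ 0.0006 -0.0423 -0.001 ] r [-0.001 -0.    -0.002]
2 t [ 0.0007 -0.0423 -0.001 ] r [-0.001 -0.    -0.002]
```

```bash
python3 -m jog '[{"tx":0,"ty":-0.03,"tz":0,"rx":0,"ry":0,"rz":0,"fingers":0.085},{"tx":0,"ty":-0.045,"tz":0,"rx":0,"ry":0,"rz":0,"fingers":0.085},{"tx":0,"ty":-0.045,"tz":0,"rx":0,"ry":0,"rz":0,"fingers":0.085},{"tx":0,"ty":-0.03,"tz":0,"rx":0,"ry":0,"rz":0,"fingers":0.085}]'
python3 -c "
from h import *
plan([.471,.315,.21],-38.4)"
```

```text
clock: 5.4
tool_pos: [0.5564, -0.1173, 0.2236]
tcp_rot: [[-0.997, -0.0, 0.08], [-0.08, 0.0, -0.997], [0.0, -1.0, -0.0]]
wrist_force: [-0.4, -0.5, 0.2]
opening: 0.0848
clock 5.40 pos [ 0.5564 -0.1173  0.2236] yaw -85.42 open 0.0848 F [-0.4 -0.5  0.2]
delta world [-0.0854  0.4323 -0.0136] rotvec [ 0.    -0.821  0.   ] now-axes d [ 0.0506  0.0137 -0.4377]
0 t [ 0.0051  0.0014 -0.0438] r [ 0.    -0.082  0.   ]
1 t [ 0.0015  0.0014 -0.044 ] r [ 0.    -0.082  0.   ]
2 t [-0.0022  0.0014 -0.044 ] r [ 0.    -0.082  0.   ]
3 t [-0.0058  0.0014 -0.0437] r [ 0.    -0.082  0.   ]
4 t [-0.0093  0.0014 -0.0431] r [ 0.    -0.082  0.   ]
5 t [-0.0128  0.0014 -0.0422] r [ 0.    -0.082  0.   ]
6 t [-0.0162  0.0014 -0.041 ] r [ 0.    -0.082  0.   ]
7 t [-0.0195  0.0014 -0.0395] r [ 0.    -0.082  0.   ]
8 t [-0.0227  0.0014 -0.0378] r [ 0.    -0.082  0.   ]
9 t [-0.0257  0.0014 -0.0358] r [ 0.    -0.082  0.   ]
```

```bash
python3 -m jog '[{"tx":0.005,"ty":0.001,"tz":-0.044,"rx":0,"ry":-0.08,"rz":0,"fingers":0.085},{"tx":0.002,"ty":0.001,"tz":-0.044,"rx":0,"ry":-0.08,"rz":0,"fingers":0.085},{"tx":-0.002,"ty":0.001,"tz":-0.044,"rx":0,"ry":-0.08,"rz":0,"fingers":0.085},{"tx":-0.006,"ty":0.001,"tz":-0.044,"rx":0,"ry":-0.08,"rz":0,"fingers":0.085},{"tx":-0.009,"ty":0.001,"tz":-0.043,"rx":0,"ry":-0.08,"rz":0,"fingers":0.085}]'
python3 -c "
from h import *
plan([.471,.315,.21],-38.4)"
```

```text
clock: 5.9
tool_pos: [0.5139, 0.1014, 0.226]
tcp_rot: [[-0.884, 0.011, 0.467], [-0.467, -0.002, -0.884], [-0.009, -1.0, 0.007]]
wrist_force: [0.3, -0.6, -0.6]
opening: 0.085
clock 5.90 pos [0.5139 0.1014 0.226 ] yaw -62.16 open 0.0850 F [ 0.3 -0.6 -0.6]
delta world [-0.0429  0.2136 -0.016 ] rotvec [-0.008 -0.415 -0.008] now-axes d [-0.0617  0.0152 -0.209 ]
0 t [-0.0123  0.003  -0.0418] r [-0.002 -0.083 -0.002]
1 t [-0.0158  0.0031 -0.0406] r [-0.002 -0.083 -0.002]
2 t [-0.0191  0.0031 -0.0392] r [-0.002 -0.083 -0.002]
3 t [-0.0223  0.0032 -0.0375] r [-0.002 -0.083 -0.002]
4 t [-0.0253  0.0032 -0.0355] r [-0.002 -0.083 -0.002]
```

```bash
python3 -m jog '[{"tx":-0.012,"ty":0.003,"tz":-0.042,"rx":-0.002,"ry":-0.083,"rz":-0.002,"fingers":0.085},{"tx":-0.016,"ty":0.003,"tz":-0.041,"rx":-0.002,"ry":-0.083,"rz":-0.002,"fingers":0.085},{"tx":-0.019,"ty":0.003,"tz":-0.039,"rx":-0.002,"ry":-0.083,"rz":-0.002,"fingers":0.085},{"tx":-0.022,"ty":0.003,"tz":-0.037,"rx":-0.002,"ry":-0.083,"rz":-0.002,"fingers":0.085},{"tx":-0.025,"ty":0.003,"tz":-0.035,"rx":-0.002,"ry":-0.083,"rz":-0.002,"fingers":0.085}]'
python3 -c "
from h import *
plan([.471,.315,.055],-38.4)
for n in ('scene','top'):
  c=eyes.camera(n); cv2.imwrite('pics/'+n+'5f.png',c['img']);crop(c['img'],*((240,100,440,260,4) if n=='scene' else (220,130,440,290,3.6)),'pics/'+n+'5.png')"
```

```text
clock: 6.4
tool_pos: [0.4657, 0.3229, 0.2128]
tcp_rot: [[-0.606, 0.001, 0.795], [-0.795, 0.001, -0.606], [-0.002, -1.0, 0.0]]
wrist_force: [0.3, -0.5, 0.6]
opening: 0.0849
clock 6.40 pos [0.4657 0.3229 0.2128] yaw -37.33 open 0.0849 F [ 0.3 -0.5  0.6]
delta world [ 0.0053 -0.0079 -0.1578] rotvec [-0.     0.019 -0.002] now-axes d [0.0034 0.1578 0.0089]
0 t [0.0008 0.0394 0.0022] r [-0.     0.005 -0.   ]
1 t [0.0008 0.0394 0.0022] r [-0.     0.005 -0.   ]
2 t [0.0008 0.0394 0.0022] r [-0.     0.005 -0.   ]
3 t [0.0008 0.0394 0.0023] r [-0.     0.005 -0.   ]
```

View pics/scene5f.png

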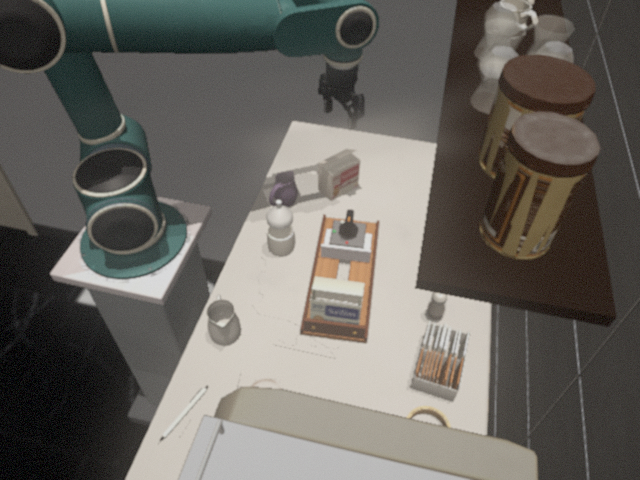

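View pics/top5.png

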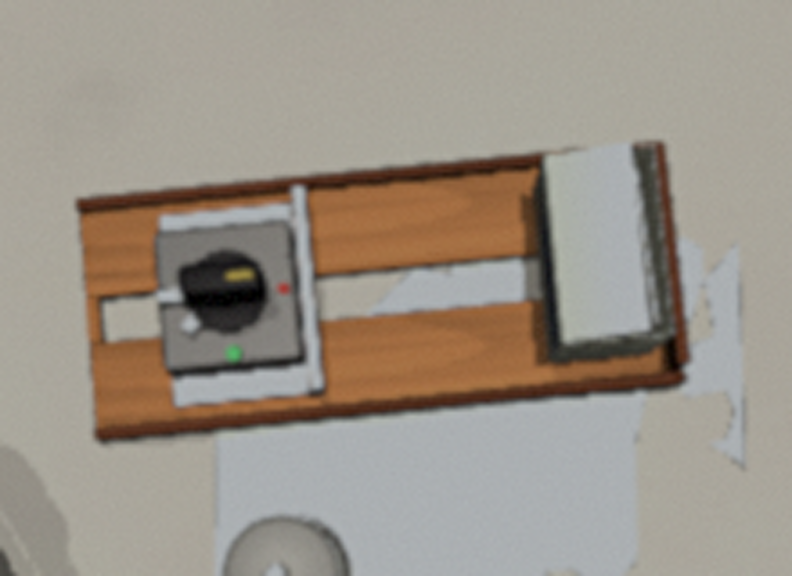

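```bash
python3 - <<'E'
from h import *
c=eyes.camera("top")
C=lambda l:np.array(l,float)/3.6+[220,130]
def rk(p): d=p-RW; return np.round(np.c_[d@RX,d@RY],4)
f=C([(545,155),(560,345)])
print("flap edge @.129/.112",rk(unproj(c,f,.129)),rk(unproj(c,f,.112)))
print("bottom left low corner",rk(unproj(c,C([(550,362)]),.014)), "right top corner",rk(unproj(c,C([(672,335)]),.112)))
print("stop",rk(unproj(c,C([(305,186),(322,388)]),.058)))
E
```

```text
flap edge @.129/.112 [[ 0.0524  0.0671]
 [-0.0537  0.0695]] [[ 0.0562  0.0653]
 [-0.0517  0.0677]]
bottom left low corner [[-0.0501  0.0646]] right top corner [[-0.0517  0.0051]]
stop [[ 0.0624  0.2028]
 [-0.0582  0.2029]]
```

```bash
python3 -m jog '[{"tx":0.003,"ty":0.039,"tz":0.008,"rx":0,"ry":0.018,"rz":-0.002,"fingers":0.085},{"tx":0.001,"ty":0.039,"tz":0.001,"rx":0,"ry":0,"rz":0,"fingers":0.085},{"tx":0,"ty":0.039,"tz":0,"rx":0,"ry":0,"rz":0,"fingers":0.085},{"tx":0,"ty":0.025,"tz":0,"rx":0,"ry":0,"rz":0,"fingers":0.085}]'
python3 -c "
from h import *
plan([.471,.315,.056],-38.4)"
```

```text
clock: 6.95
tool_pos: [0.4737, 0.3126, 0.0717]
tcp_rot: [[-0.625, 0.008, 0.781], [-0.781, 0.003, -0.625], [-0.008, -1.0, 0.004]]
wrist_force: [0.3, -0.2, -0.2]
opening: 0.0849
clock 6.95 pos [0.4737 0.3126 0.0717] yaw -38.65 open 0.0849 F [ 0.3 -0.2 -0.2]
delta world [-0.0027  0.0024 -0.0157] rotvec [-0.004 -0.004 -0.008] now-axes d [-0.0001  0.0157 -0.0036]
0 t [-0.0001  0.0157 -0.0036] r [-0.004 -0.004 -0.008]
```

```bash
python3 -m jog '[{"tx":0,"ty":0.015,"tz":-0.003,"rx":-0.004,"ry":-0.004,"rz":-0.008,"fingers":0.085},{"tx":0,"ty":0,"tz":0,"rx":0,"ry":0,"rz":0,"fingers":0.06},{"tx":0,"ty":0,"tz":0,"rx":0,"ry":0,"rz":0,"fingers":0.045},{"tx":0,"ty":0,"tz":0,"rx":0,"ry":0,"rz":0,"fingers":0.045},{"tx":0,"ty":0,"tz":0,"rx":0,"ry":0,"rz":0,"fingers":0.045}]' 25
python3 -c "
from h import *
plan([.471,.315,.056],-38.4)"
```

```text
clock: 7.45
tool_pos: [0.4723, 0.3125, 0.0571]
tcp_rot: [[-0.625, -0.001, 0.781], [-0.781, -0.001, -0.625], [0.001, -1.0, 0.0]]
wrist_force: [0.7, 0.0, -0.2]
opening: 0.0614
clock 7.45 pos [0.4723 0.3125 0.0571] yaw -38.65 open 0.0614 F [ 0.7  0.  -0.2]
delta world [-0.0013  0.0025 -0.0011] rotvec [-0.    -0.004  0.001] now-axes d [-0.0011  0.0011 -0.0026]
0 t [-0.0011  0.0011 -0.0026] r [-0.    -0.004  0.001]
```

```bash
python3 -m jog '[{"tx":0,"ty":-0.015,"tz":0,"rx":0,"ry":0,"rz":0,"fingers":0.045},{"tx":0,"ty":-0.04,"tz":0,"rx":0,"ry":0,"rz":0,"fingers":0.045},{"tx":0,"ty":-0.045,"tz":0,"rx":0,"ry":0,"rz":0,"fingers":0.045},{"tx":0,"ty":-0.045,"tz":0,"rx":0,"ry":0,"rz":0,"fingers":0.045},{"tx":0,"ty":-0.02,"tz":0,"rx":0,"ry":0,"rz":0,"fingers":0.045}]'
python3 -c "
from h import *
plan(rack(0,.1355,.215),-85.4)"
```

```text
clock: 7.95
tool_pos: [0.4712, 0.3119, 0.2325]
tcp_rot: [[-0.624, -0.001, 0.781], [-0.781, -0.002, -0.624], [0.002, -1.0, 0.001]]
wrist_force: [-1.0, 0.1, -1.4]
opening: 0.0614
clock 7.95 pos [0.4712 0.3119 0.2325] yaw -38.64 open 0.0614 F [-1.   0.1 -1.4]
delta world [ 0.0779 -0.3319 -0.0175] rotvec [-0.001  0.816  0.001] now-axes d [0.2105 0.018  0.2681]
0 t [0.0263 0.0022 0.0335] r [-0.     0.102  0.   ]
1 t [0.0228 0.0022 0.036 ] r [-0.     0.102  0.   ]
2 t [0.019  0.0022 0.0381] r [-0.     0.102  0.   ]
3 t [0.015  0.0022 0.0399] r [-0.     0.102  0.   ]
4 t [0.0109 0.0022 0.0412] r [-0.     0.102  0.   ]
5 t [0.0066 0.0022 0.0421] r [-0.     0.102  0.   ]
6 t [0.0023 0.0022 0.0426] r [-0.     0.102  0.   ]
7 t [-0.0021  0.0022  0.0426] r [-0.     0.102  0.   ]
```

```bash
python3 -m jog '[{"tx":0.026,"ty":0.001,"tz":0.033,"rx":0,"ry":0.1,"rz":0,"fingers":0.045},{"tx":0.023,"ty":0.001,"tz":0.036,"rx":0,"ry":0.1,"rz":0,"fingers":0.045},{"tx":0.019,"ty":0.001,"tz":0.038,"rx":0,"ry":0.1,"rz":0,"fingers":0.045},{"tx":0.015,"ty":0.001,"tz":0.04,"rx":0,"ry":0.1,"rz":0,"fingers":0.045},{"tx":0.011,"ty":0.001,"tz":0.041,"rx":0,"ry":0.1,"rz":0,"fingers":0.045}]'
python3 -c "
from h import *
plan(rack(0,.1355,.215),-85.4)"
```

```text
clock: 8.45
tool_pos: [0.5203, 0.1032, 0.2426]
tcp_rot: [[-0.926, 0.015, 0.378], [-0.378, 0.005, -0.926], [-0.016, -1.0, 0.001]]
wrist_force: [0.5, 0.6, -1.6]
opening: 0.0612
clock 8.45 pos [0.5203 0.1032 0.2426] yaw -67.78 open 0.0612 F [ 0.5  0.6 -1.6]
delta world [ 0.0288 -0.1231 -0.0276] rotvec [ 0.001  0.308 -0.016] now-axes d [0.0204 0.0274 0.1248]
0 t [0.0068 0.0091 0.0416] r [ 0.     0.103 -0.005]
1 t [0.0024 0.0092 0.0421] r [ 0.     0.103 -0.005]
2 t [-0.0019  0.0092  0.0421] r [ 0.     0.103 -0.005]
```

```bash
python3 -m jog '[{"tx":0.007,"ty":0.005,"tz":0.04,"rx":0,"ry":0.1,"rz":-0.005,"fingers":0.045},{"tx":0.002,"ty":0.009,"tz":0.04,"rx":0,"ry":0.1,"rz":-0.005,"fingers":0.045},{"tx":-0.002,"ty":0.009,"tz":0.036,"rx":0,"ry":0.1,"rz":-0.005,"fingers":0.045},{"tx":0,"ty":0,"tz":0,"rx":0,"ry":0,"rz":0,"fingers":0.045}]'
python3 -c "
from h import *
plan(rack(0,.1355,.071),-85.4)"
```

```text
clock: 8.85
tool_pos: [0.5475, -0.0194, 0.227]
tcp_rot: [[-0.998, 0.009, 0.067], [-0.067, -0.0, -0.998], [-0.009, -1.0, 0.001]]
wrist_force: [0.5, 1.0, -1.7]
opening: 0.0615
clock 8.85 pos [ 0.5475 -0.0194  0.227 ] yaw -86.13 open 0.0615 F [ 0.5  1.  -1.7]
delta world [ 0.0016 -0.0005 -0.156 ] rotvec [-0.001 -0.013 -0.009] now-axes d [-0.0002  0.156   0.0005]
0 t [-0.0001  0.039   0.0001] r [-0.    -0.003 -0.002]
1 t [-0.0001  0.039   0.0001] r [-0.    -0.003 -0.002]
2 t [-0.0002  0.039   0.0001] r [-0.    -0.003 -0.002]
3 t [-0.0003  0.039   0.0002] r [-0.    -0.003 -0.002]
```

```bash
python3 -m jog '[{"tx":-0.001,"ty":0.035,"tz":0,"rx":0,"ry":-0.013,"rz":-0.009,"fingers":0.045},{"tx":0,"ty":0.035,"tz":0,"rx":0,"ry":0,"rz":0,"fingers":0.045},{"tx":0,"ty":0.025,"tz":0,"rx":0,"ry":0,"rz":0,"fingers":0.045},{"tx":0,"ty":0.005,"tz":0,"rx":0,"ry":0,"rz":0,"fingers":0.045}]'
python3 -c "
from h import *
plan(rack(0,.1355,.071),-85.4)
for n in ('scene','top'):
  c=eyes.camera(n); crop(c['img'],*((240,190,440,350,4) if n=='scene' else (220,130,440,290,3.6)),'pics/'+n+'6.png')"
```

```text
clock: 9.25
tool_pos: [0.5506, -0.0202, 0.1325]
tcp_rot: [[-0.997, 0.009, 0.08], [-0.08, -0.001, -0.997], [-0.009, -1.0, 0.002]]
wrist_force: [0.6, 0.3, -1.8]
opening: 0.0613
clock 9.25 pos [ 0.5506 -0.0202  0.1325] yaw -85.39 open 0.0613 F [ 0.6  0.3 -1.8]
delta world [-0.0015  0.0002 -0.0615] rotvec [-0.002  0.    -0.009] now-axes d [ 0.002   0.0615 -0.0005]
0 t [ 0.001   0.0307 -0.0002] r [-0.001  0.    -0.004]
1 t [ 0.0009  0.0307 -0.0002] r [-0.001  0.    -0.004]
```

View pics/scene6.png

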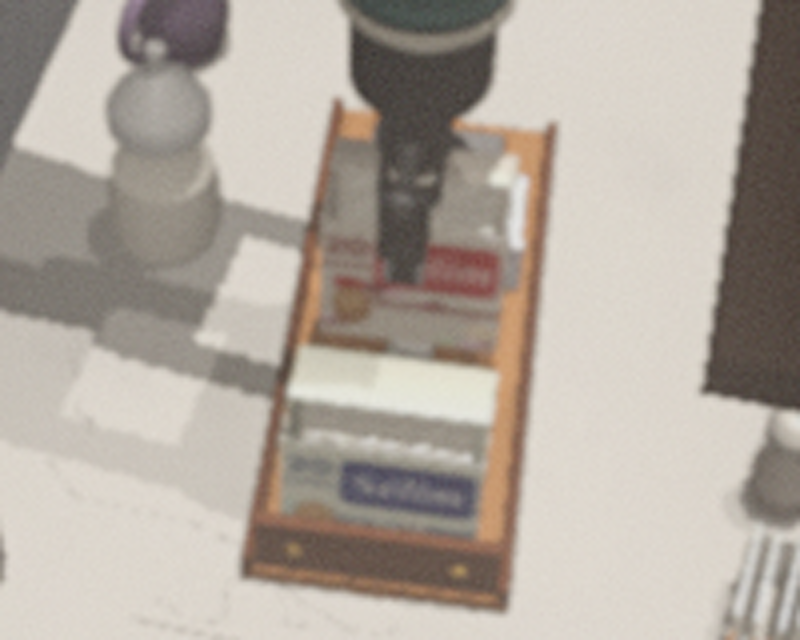

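View pics/top6.png

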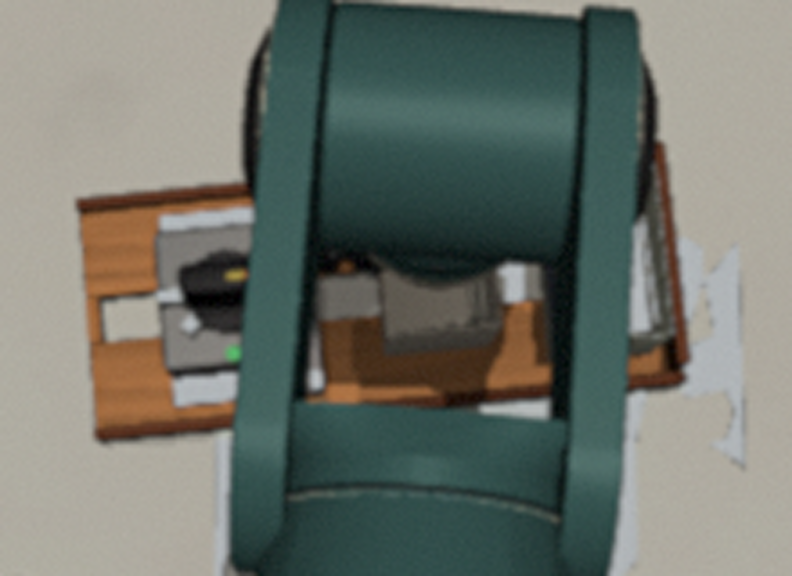

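```bash
python3 -m jog '[{"tx":0.001,"ty":0.025,"tz":0,"rx":0,"ry":0,"rz":-0.009,"fingers":0.045},{"tx":0,"ty":0.018,"tz":0,"rx":0,"ry":0,"rz":0,"fingers":0.045},{"tx":0,"ty":0.008,"tz":0,"rx":0,"ry":0,"rz":0,"fingers":0.045},{"tx":0,"ty":0.005,"tz":0,"rx":0,"ry":0,"rz":0,"fingers":0.045}]'
python3 -c "
from h import *
plan(rack(0,.1355,.071),-85.4)"
```

```text
clock: 9.75
tool_pos: [0.5544, -0.0199, 0.0853]
tcp_rot: [[-0.997, 0.013, 0.082], [-0.082, -0.003, -0.997], [-0.012, -1.0, 0.004]]
wrist_force: [0.4, -0.5, -0.9]
opening: 0.0613
clock 9.75 pos [ 0.5544 -0.0199  0.0853] yaw -85.30 open 0.0613 F [ 0.4 -0.5 -0.9]
delta world [-0.0052 -0.0001 -0.0143] rotvec [-0.004  0.002 -0.012] now-axes d [ 0.0054  0.0142 -0.0004]
0 t [ 0.0054  0.0142 -0.0004] r [-0.004  0.002 -0.012]
```

```bash
python3 -m jog '[{"tx":0.004,"ty":0.008,"tz":0,"rx":-0.004,"ry":0.002,"rz":-0.012,"fingers":0.045},{"tx":0,"ty":0.005,"tz":0,"rx":0,"ry":0,"rz":0,"fingers":0.045},{"tx":0,"ty":0,"tz":0,"rx":0,"ry":0,"rz":0,"fingers":0.045}]'
python3 -c "
from h import *
plan(rack(0,.1355,.071),-85.4)"
```

```text
clock: 10.05
tool_pos: [0.5507, -0.0202, 0.0724]
tcp_rot: [[-0.997, 0.001, 0.08], [-0.08, 0.0, -0.997], [-0.001, -1.0, -0.0]]
wrist_force: [-0.5, -0.1, -0.9]
opening: 0.061
clock 10.05 pos [ 0.5507 -0.0202  0.0724] yaw -85.42 open 0.0610 F [-0.5 -0.1 -0.9]
delta world [-0.0015  0.0003 -0.0014] rotvec [ 0.    -0.    -0.001] now-axes d [ 0.0015  0.0014 -0.0004]
0 t [ 0.0015  0.0014 -0.0004] r [ 0.    -0.    -0.001]
```

```bash
python3 -m jog '[{"tx":0.001,"ty":0.002,"tz":0,"rx":0,"ry":0,"rz":0,"fingers":0.045},{"tx":0,"ty":0,"tz":0,"rx":0,"ry":0,"rz":0,"fingers":0.07},{"tx":0,"ty":0,"tz":0,"rx":0,"ry":0,"rz":0,"fingers":0.078},{"tx":0,"ty":0,"tz":0,"rx":0,"ry":0,"rz":0,"fingers":0.078}]'
python3 -m jog '[{"tx":0,"ty":-0.03,"tz":0,"rx":0,"ry":0,"rz":0,"fingers":0.078},{"tx":0,"ty":-0.045,"tz":0,"rx":0,"ry":0,"rz":0,"fingers":0.078},{"tx":0,"ty":-0.045,"tz":0,"rx":0,"ry":0,"rz":0,"fingers":0.078},{"tx":0,"ty":-0.03,"tz":0,"rx":0,"ry":0,"rz":0,"fingers":0.078}]'
python3 -c "
from h import *
plan(rack(-0.02,.36,.25),4.6)"
```

```text
clock: 10.45
tool_pos: [0.5502, -0.0204, 0.0715]
tcp_rot: [[-0.997, 0.002, 0.08], [-0.08, 0.0, -0.997], [-0.002, -1.0, 0.0]]
wrist_force: [0.0, 0.1, 0.1]
opening: 0.0777
clock: 10.85
tool_pos: [0.5479, -0.0203, 0.2221]
tcp_rot: [[-0.997, -0.005, 0.08], [-0.08, 0.001, -0.997], [0.005, -1.0, -0.001]]
wrist_force: [0.1, 0.5, -0.4]
opening: 0.078
clock 10.85 pos [ 0.5479 -0.0203  0.2221] yaw -85.43 open 0.0780 F [ 0.1  0.5 -0.4]
delta world [-0.0367  0.2226  0.0279] rotvec [ 0.005 -1.571  0.003] now-axes d [ 0.019  -0.0275 -0.2248]
0 t [ 0.0016 -0.0023 -0.0187] r [ 0.    -0.131  0.   ]
1 t [-0.0009 -0.0023 -0.0188] r [ 0.    -0.131  0.   ]
2 t [-0.0033 -0.0023 -0.0185] r [ 0.    -0.131  0.   ]
3 t [-0.0057 -0.0023 -0.0179] r [ 0.    -0.131  0.   ]
4 t [-0.008  -0.0023 -0.017 ] r [ 0.    -0.131  0.   ]
5 t [-0.0102 -0.0023 -0.0158] r [ 0.    -0.131  0.   ]
6 t [-0.0121 -0.0023 -0.0144] r [ 0.    -0.131  0.   ]
7 t [-0.0139 -0.0023 -0.0126] r [ 0.    -0.131  0.   ]
8 t [-0.0154 -0.0023 -0.0107] r [ 0.    -0.131  0.   ]
9 t [-0.0167 -0.0023 -0.0086] r [ 0.    -0.131  0.   ]
10 t [-0.0177 -0.0023 -0.0064] r [ 0.    -0.131  0.   ]
11 t [-0.0184 -0.0023 -0.004 ] r [ 0.    -0.131  0.   ]
```

```bash
python3 -m jog '[{"tx":0.001,"ty":0,"tz":-0.018,"rx":0,"ry":-0.13,"rz":0,"fingers":0.06},{"tx":-0.001,"ty":0,"tz":-0.018,"rx":0,"ry":-0.13,"rz":0,"fingers":0.06},{"tx":-0.002,"ty":0,"tz":-0.018,"rx":0,"ry":-0.13,"rz":0,"fingers":0.06},{"tx":-0.004,"ty":0,"tz":-0.017,"rx":0,"ry":-0.13,"rz":0,"fingers":0.06},{"tx":-0.006,"ty":0,"tz":-0.014,"rx":0,"ry":-0.13,"rz":0,"fingers":0.06}]'
python3 -m jog '[{"tx":0,"ty":0,"tz":0,"rx":0,"ry":-0.13,"rz":0,"fingers":0.05},{"tx":0,"ty":0,"tz":0,"rx":0,"ry":-0.13,"rz":0,"fingers":0.05},{"tx":0,"ty":0,"tz":0,"rx":0,"ry":-0.13,"rz":0,"fingers":0.05},{"tx":0,"ty":0,"tz":0,"rx":0,"ry":-0.13,"rz":0,"fingers":0.05},{"tx":0,"ty":0,"tz":0,"rx":0,"ry":-0.13,"rz":0,"fingers":0.05}]'
python3 -c "
from h import *
plan(rack(-0.002,.252,.17),4.6)
for n in ('scene','top'):
  c=eyes.camera(n); crop(c['img'],*((240,190,440,350,4) if n=='scene' else (220,130,440,290,3.6)),'pics/'+n+'7.png')"
```

```text
clock: 11.35
tool_pos: [0.5326, 0.066, 0.2304]
tcp_rot: [[-0.732, 0.006, 0.681], [-0.681, 0.0, -0.732], [-0.005, -1.0, 0.004]]
wrist_force: [0.0, 0.8, 0.5]
opening: 0.0596
clock: 11.85
tool_pos: [0.5322, 0.0684, 0.2319]
tcp_rot: [[-0.14, 0.008, 0.99], [-0.99, 0.001, -0.14], [-0.002, -1.0, 0.008]]
wrist_force: [0.1, 0.2, 0.5]
opening: 0.0497
clock 11.85 pos [0.5322 0.0684 0.2319] yaw -8.08 open 0.0497 F [0.1 0.2 0.5]
delta world [ 0.0056  0.0276 -0.0619] rotvec [-0.008 -0.221 -0.001] now-axes d [-0.028   0.062   0.0012]
0 t [-0.014   0.031   0.0006] r [-0.004 -0.111 -0.001]
1 t [-0.0139  0.031   0.0023] r [-0.004 -0.111 -0.001]
```

View pics/scene7.png

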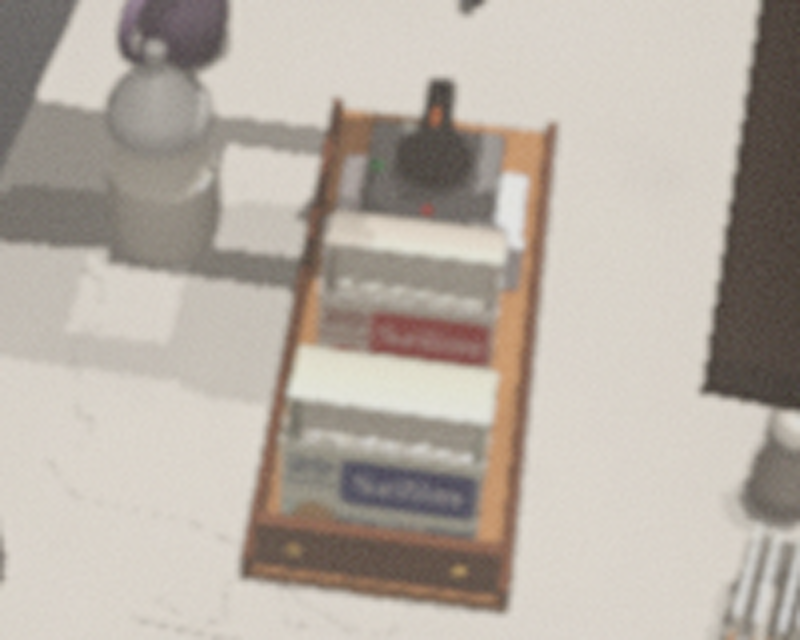

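View pics/top7.png

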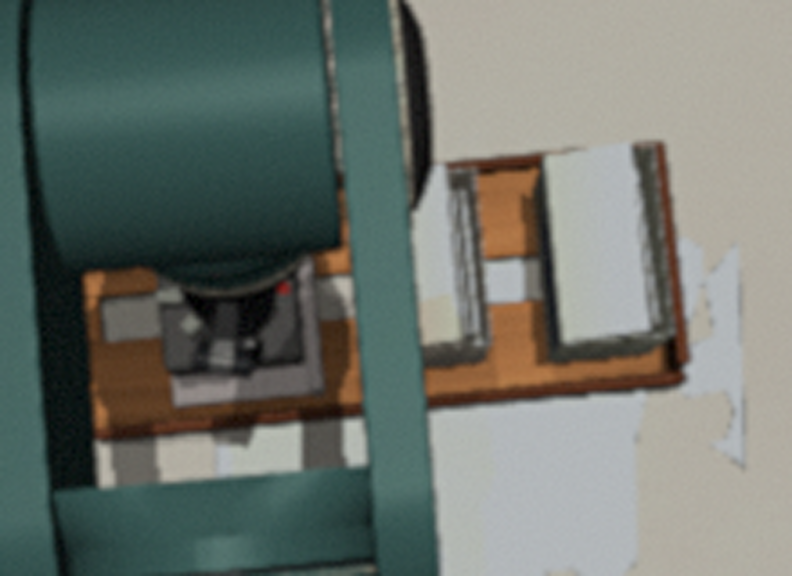

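```bash
python3 -m jog '[{"tx":-0.014,"ty":0.02,"tz":0.001,"rx":-0.004,"ry":-0.11,"rz":0,"fingers":0.05},{"tx":-0.014,"ty":0.02,"tz":0.004,"rx":-0.004,"ry":-0.11,"rz":0,"fingers":0.05},{"tx":0,"ty":0.005,"tz":0,"rx":0,"ry":0,"rz":0,"fingers":0.05}]'
python3 -c "
from h import *
plan(rack(0.001,.2515,.083),4.6)
for n in ('scene',):
  c=eyes.camera(n); crop(c['img'],290,150,410,240,6.6,'pics/'+n+'8.png')"
```

```text
clock: 12.25
tool_pos: [0.5408, 0.0964, 0.1876]
tcp_rot: [[0.069, 0.003, 0.998], [-0.998, 0.001, 0.069], [-0.001, -1.0, 0.004]]
wrist_force: [0.0, 0.2, -0.4]
opening: 0.0498
clock 12.25 pos [0.5408 0.0964 0.1876] yaw 3.93 open 0.0498 F [ 0.   0.2 -0.4]
delta world [ 0.     -0.0006 -0.1046] rotvec [-0.004 -0.012 -0.001] now-axes d [ 0.0007  0.1046 -0.0004]
0 t [ 0.0002  0.0349 -0.0001] r [-0.001 -0.004 -0.   ]
1 t [ 0.0002  0.0349 -0.0001] r [-0.001 -0.004 -0.   ]
2 t [ 0.0002  0.0349 -0.0001] r [-0.001 -0.004 -0.   ]
```

View pics/scene8.png

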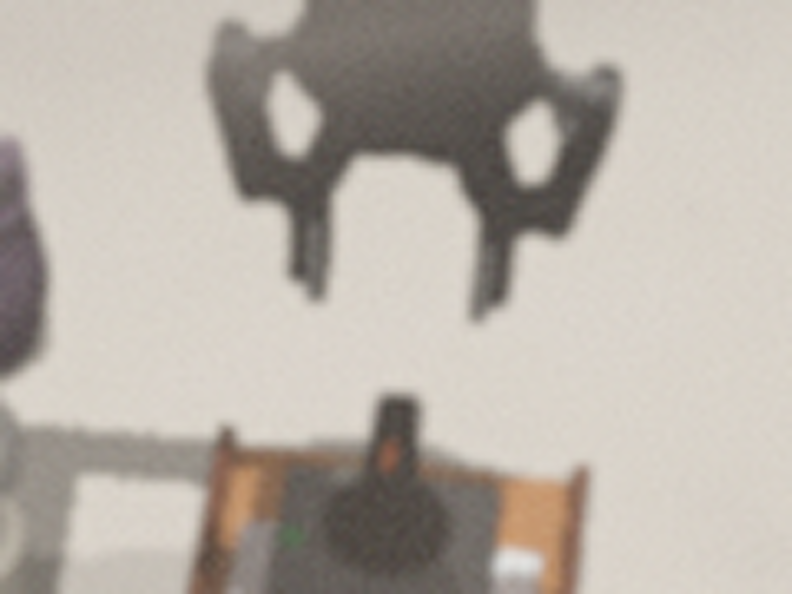

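```bash
python3 -m jog '[{"tx":0,"ty":0.035,"tz":0,"rx":-0.004,"ry":-0.012,"rz":0,"fingers":0.05},{"tx":0,"ty":0.03,"tz":0,"rx":0,"ry":0,"rz":0,"fingers":0.05},{"tx":0,"ty":0.02,"tz":0,"rx":0,"ry":0,"rz":0,"fingers":0.05},{"tx":0,"ty":0.005,"tz":0,"rx":0,"ry":0,"rz":0,"fingers":0.05}]'
python3 -c "
from h import *
plan(rack(0.001,.2515,.084),4.6)"
```

```text
clock: 12.7
tool_pos: [0.5422, 0.0942, 0.0999]
tcp_rot: [[0.055, 0.005, 0.998], [-0.998, 0.001, 0.055], [-0.0, -1.0, 0.005]]
wrist_force: [-0.4, -0.9, -0.1]
opening: 0.0502
clock 12.70 pos [0.5422 0.0942 0.0999] yaw 3.16 open 0.0502 F [-0.4 -0.9 -0.1]
delta world [-0.0014  0.0015 -0.0159] rotvec [-0.005 -0.025 -0.   ] now-axes d [-0.0016  0.0159 -0.0014]
0 t [-0.0016  0.0159 -0.0014] r [-0.005 -0.025 -0.   ]
```

```bash
python3 -m jog '[{"tx":-0.001,"ty":0.012,"tz":-0.001,"rx":-0.005,"ry":-0.024,"rz":0,"fingers":0.05},{"tx":0,"ty":0.003,"tz":0,"rx":0,"ry":0,"rz":0,"fingers":0.05}]'
python3 -c "
from h import *
plan(rack(0.001,.2515,.084),4.6)
for n in ('scene',):
  c=eyes.camera(n); crop(c['img'],290,150,410,240,6.6,'pics/'+n+'9.png')"
```

```text
clock: 12.9
tool_pos: [0.5418, 0.0946, 0.0859]
tcp_rot: [[0.076, 0.002, 0.997], [-0.997, 0.0, 0.076], [-0.0, -1.0, 0.002]]
wrist_force: [0.2, -1.1, 0.2]
opening: 0.0504
clock 12.90 pos [0.5418 0.0946 0.0859] yaw 4.34 open 0.0504 F [ 0.2 -1.1  0.2]
delta world [-0.0009  0.0011 -0.0019] rotvec [-0.002 -0.005 -0.   ] now-axes d [-0.0012  0.0019 -0.0009]
0 t [-0.0012  0.0019 -0.0009] r [-0.002 -0.005 -0.   ]
```

View pics/scene9.png

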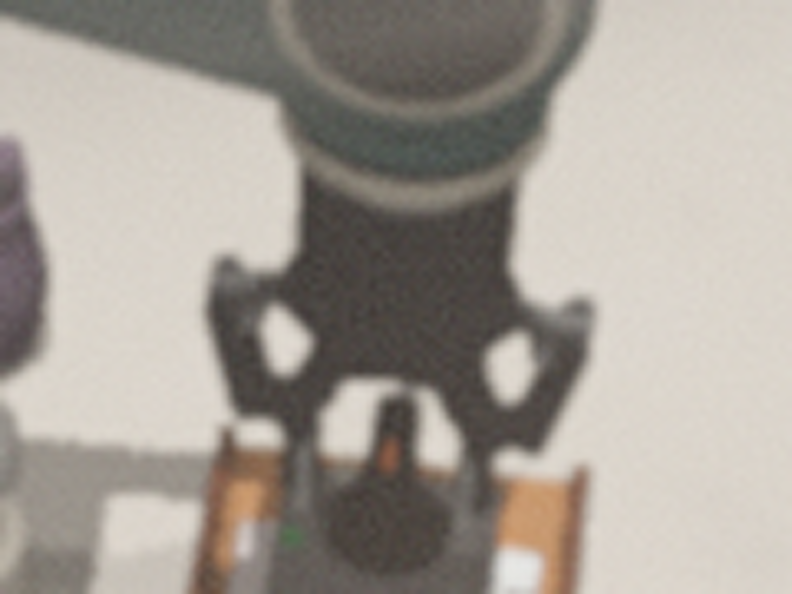

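```bash
python3 -m jog '[{"tx":0,"ty":0.001,"tz":0,"rx":0,"ry":0,"rz":0,"fingers":0.03},{"tx":0,"ty":0,"tz":0,"rx":0,"ry":0,"rz":0,"fingers":0.01},{"tx":0,"ty":0,"tz":0,"rx":0,"ry":0,"rz":0,"fingers":0.005},{"tx":0,"ty":0,"tz":0,"rx":0,"ry":0,"rz":0,"fingers":0.005},{"tx":0,"ty":0,"tz":0,"rx":0,"ry":0,"rz":0,"fingers":0.005}]' 60
python3 -c "
from h import *
plan(rack(0.001,.179,.084),4.6)
print(state()['ft_torque'])"
```

```text
clock: 13.45
tool_pos: [0.5427, 0.0947, 0.0874]
tcp_rot: [[0.073, 0.005, 0.997], [-0.997, 0.001, 0.073], [-0.0, -1.0, 0.005]]
wrist_force: [0.4, -1.5, -4.3]
opening: 0.0175
clock 13.45 pos [0.5427 0.0947 0.0874] yaw 4.21 open 0.0175 F [ 0.4 -1.5 -4.3]
delta world [ 0.0039 -0.0712 -0.0034] rotvec [-0.005 -0.007 -0.   ] now-axes d [ 0.0713  0.0034 -0.0013]
0 t [ 0.0356  0.0017 -0.0007] r [-0.002 -0.003 -0.   ]
1 t [ 0.0356  0.0017 -0.0008] r [-0.002 -0.003 -0.   ]
[-0.07187513 -0.04831837 -0.0747888 ]
```

```bash
python3 -m jog '[{"tx":0.01,"ty":0,"tz":0,"rx":0,"ry":0,"rz":0,"fingers":0.005},{"tx":0.012,"ty":0,"tz":0,"rx":0,"ry":0,"rz":0,"fingers":0.005}]'
python3 -c "
from h import *
plan(rack(0.001,.179,.087),4.6)
print(state()['ft_torque'])"
```

```text
clock: 13.65
tool_pos: [0.5446, 0.0732, 0.0874]
tcp_rot: [[0.075, 0.005, 0.997], [-0.997, 0.002, 0.075], [-0.002, -1.0, 0.006]]
wrist_force: [3.3, 2.8, -4.0]
opening: 0.0174
clock 13.65 pos [0.5446 0.0732 0.0874] yaw 4.30 open 0.0174 F [ 3.3  2.8 -4. ]
delta world [ 0.002  -0.0497 -0.0004] rotvec [-0.006 -0.005 -0.002] now-axes d [ 0.0497  0.0003 -0.0017]
0 t [ 0.0248  0.0002 -0.0008] r [-0.003 -0.003 -0.001]
1 t [ 0.0248  0.0002 -0.0009] r [-0.003 -0.003 -0.001]
[ 0.60819232 -0.56056996 -0.01831584]
```

```bash
python3 -m jog '[{"tx":0.01,"ty":0,"tz":0,"rx":0,"ry":0,"rz":0,"fingers":0.005},{"tx":0.01,"ty":0,"tz":0,"rx":0,"ry":0,"rz":0,"fingers":0.005},{"tx":0.01,"ty":0,"tz":0,"rx":0,"ry":0,"rz":0,"fingers":0.005}]'
python3 -c "
from h import *
plan(rack(0.001,.179,.087),4.6)
print(state()['ft_torque'])
for n in ('scene',):
  c=eyes.camera(n); crop(c['img'],240,190,440,350,4,'pics/'+n+'10.png')"
```

```text
clock: 13.95
tool_pos: [0.5475, 0.0404, 0.0874]
tcp_rot: [[0.074, 0.007, 0.997], [-0.997, 0.003, 0.074], [-0.003, -1.0, 0.007]]
wrist_force: [4.3, 3.3, -4.9]
opening: 0.0174
clock 13.95 pos [0.5475 0.0404 0.0874] yaw 4.26 open 0.0174 F [ 4.3  3.3 -4.9]
delta world [-0.0009 -0.0169 -0.0004] rotvec [-0.007 -0.006 -0.003] now-axes d [ 0.0168  0.0004 -0.0021]
0 t [ 0.0168  0.0004 -0.0021] r [-0.007 -0.006 -0.003]
[ 0.76863303 -0.7717102  -0.09029593]
```

View pics/scene10.png

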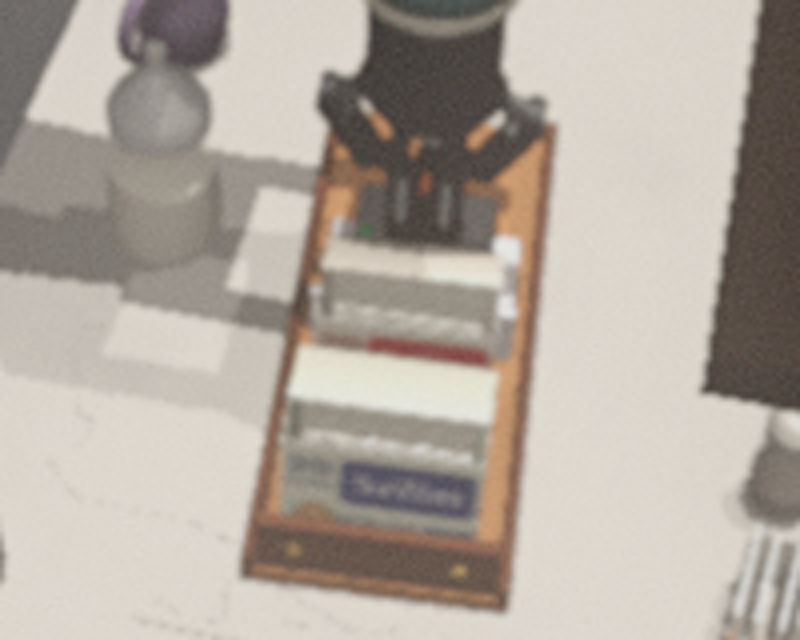

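```bash
python3 -m jog '[{"tx":0.008,"ty":0,"tz":-0.001,"rx":0,"ry":0,"rz":0,"fingers":0.005},{"tx":0.006,"ty":0,"tz":0,"rx":0,"ry":0,"rz":0,"fingers":0.005}]'
python3 -c "
from h import *
plan(rack(0.001,.179,.087),4.6)"
python3 -m jog '[{"tx":0.003,"ty":0,"tz":0,"rx":0,"ry":0,"rz":0,"fingers":0.005}]'
python3 -m jog '[{"tx":0.003,"ty":0,"tz":0,"rx":0,"ry":0,"rz":0,"fingers":0.005}]'
python3 -c "
from h import *
plan(rack(0.001,.179,.087),4.6)"
```

```text
clock: 14.2
tool_pos: [0.5489, 0.0239, 0.0874]
tcp_rot: [[0.073, 0.01, 0.997], [-0.997, 0.003, 0.073], [-0.002, -1.0, 0.011]]
wrist_force: [5.3, 4.7, -7.0]
opening: 0.0171
clock 14.20 pos [0.5489 0.0239 0.0874] yaw 4.16 open 0.0171 F [ 5.3  4.7 -7. ]
delta world [-0.0023 -0.0004 -0.0004] rotvec [-0.011 -0.008 -0.002] now-axes d [ 0.0002  0.0004 -0.0023]
0 t [ 0.0002  0.0004 -0.0023] r [-0.011 -0.008 -0.002]
clock: 14.3
tool_pos: [0.5493, 0.0202, 0.0874]
tcp_rot: [[0.072, 0.011, 0.997], [-0.997, 0.003, 0.072], [-0.003, -1.0, 0.011]]
wrist_force: [3.7, 4.5, -3.9]
opening: 0.0172
clock: 14.4
tool_pos: [0.5496, 0.0168, 0.0874]
tcp_rot: [[0.071, 0.011, 0.997], [-0.997, 0.004, 0.071], [-0.003, -1.0, 0.011]]
wrist_force: [3.0, 4.5, -4.8]
opening: 0.0172
clock 14.40 pos [0.5496 0.0168 0.0874] yaw 4.09 open 0.0172 F [ 3.   4.5 -4.8]
delta world [-0.003   0.0067 -0.0004] rotvec [-0.011 -0.009 -0.003] now-axes d [-0.0069  0.0004 -0.0025]
0 t [-0.0069  0.0004 -0.0025] r [-0.011 -0.009 -0.003]
```

```bash

python3 -c "
from h import *
for n in ('scene','top'):
  c=eyes.camera(n); crop(c['img'],*((240,190,440,350,4) if n=='scene' else (220,130,440,290,3.6)),'pics/'+n+'11.png')"
```

```text
(no output)
```

View pics/scene11.png

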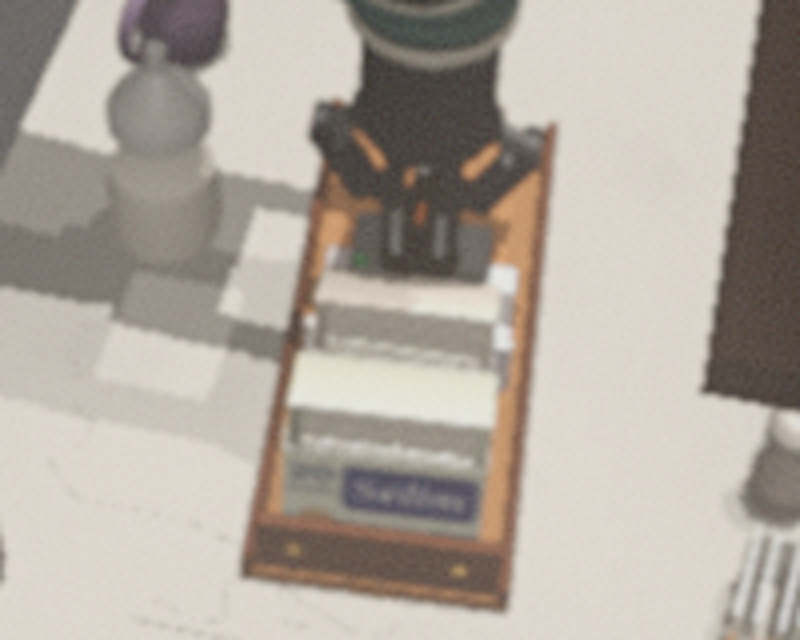

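View pics/top11.png

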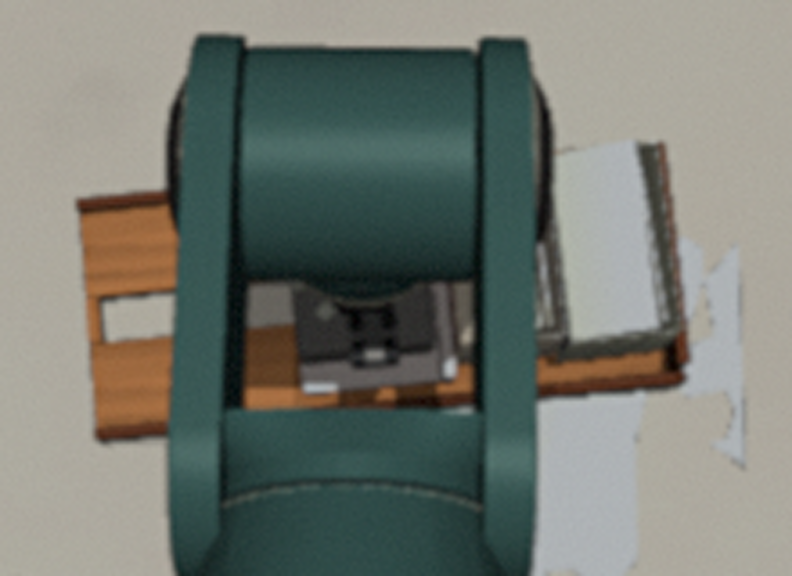

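```bash
python3 -m jog '[{"tx":0.002,"ty":0,"tz":-0.001,"rx":0,"ry":0,"rz":0,"fingers":0.005}]'; python3 -m jog '[{"tx":0.002,"ty":0,"tz":0,"rx":0,"ry":0,"rz":0,"fingers":0.005}]'
python3 -c "
from h import *
plan(rack(0.001,.179,.087),4.6)
c=eyes.camera('top'); d=unproj(c,np.array([(457,360),(457,378)])/3.6+[220,130],.058)-RW; print(d@RX,d@RY)"
```

```text
clock: 14.6
tool_pos: [0.5495, 0.0144, 0.0875]
tcp_rot: [[0.071, 0.013, 0.997], [-0.997, 0.004, 0.071], [-0.003, -1.0, 0.013]]
wrist_force: [15.3, 5.0, -10.6]
opening: 0.0172
clock: 14.7
tool_pos: [0.5499, 0.0125, 0.0874]
tcp_rot: [[0.071, 0.014, 0.997], [-0.997, 0.004, 0.071], [-0.003, -1.0, 0.014]]
wrist_force: [5.6, 5.2, -6.3]
opening: 0.0175
clock 14.70 pos [0.5499 0.0125 0.0874] yaw 4.06 open 0.0175 F [ 5.6  5.2 -6.3]
delta world [-0.0033  0.011  -0.0004] rotvec [-0.014 -0.009 -0.003] now-axes d [-0.0112  0.0004 -0.0025]
0 t [-0.0112  0.0004 -0.0025] r [-0.014 -0.009 -0.003]
[-0.04883091 -0.05936409] [0.12289279 0.12387663]
```

```bash
for i in 1 ; do python3 -m jog '[{"tx":0.002,"ty":0,"tz":0,"rx":0,"ry":0,"rz":0,"fingers":0.005}]'; done; python3 -m jog '[{"tx":0.002,"ty":0,"tz":0,"rx":0,"ry":0,"rz":0,"fingers":0.005}]' 
python3 -c "
from h import *
plan(rack(0.001,.179,.087),4.6)
for n in ('scene','top'):
  c=eyes.camera(n); crop(c['img'],*((280,250,400,340,6.6) if n=='scene' else (280,150,440,260,5)),'pics/'+n+'12.png')"
```

```text
clock: 14.85
tool_pos: [0.55, 0.0115, 0.0874]
tcp_rot: [[0.071, 0.014, 0.997], [-0.997, 0.007, 0.071], [-0.006, -1.0, 0.014]]
wrist_force: [2.2, 22.8, -2.9]
opening: 0.0169
clock: 14.95
tool_pos: [0.5501, 0.0114, 0.0874]
tcp_rot: [[0.071, 0.014, 0.997], [-0.997, 0.011, 0.071], [-0.01, -1.0, 0.014]]
wrist_force: [2.5, 25.2, -2.2]
opening: 0.017
clock 14.95 pos [0.5501 0.0114 0.0874] yaw 4.07 open 0.0170 F [ 2.5 25.2 -2.2]
delta world [-0.0034  0.0121 -0.0004] rotvec [-0.014 -0.009 -0.01 ] now-axes d [-0.0123  0.0005 -0.0026]
0 t [-0.0123  0.0005 -0.0026] r [-0.014 -0.009 -0.01 ]
```

View pics/scene12.png

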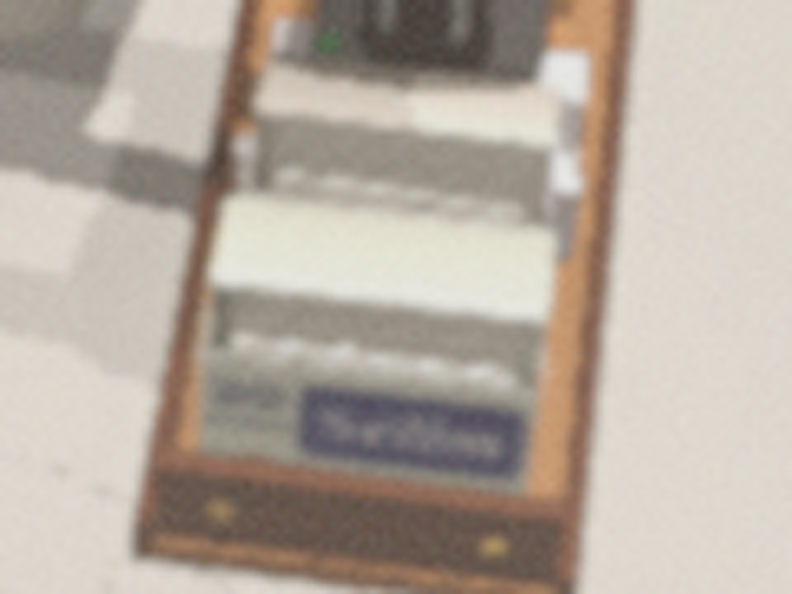

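View pics/top12.png

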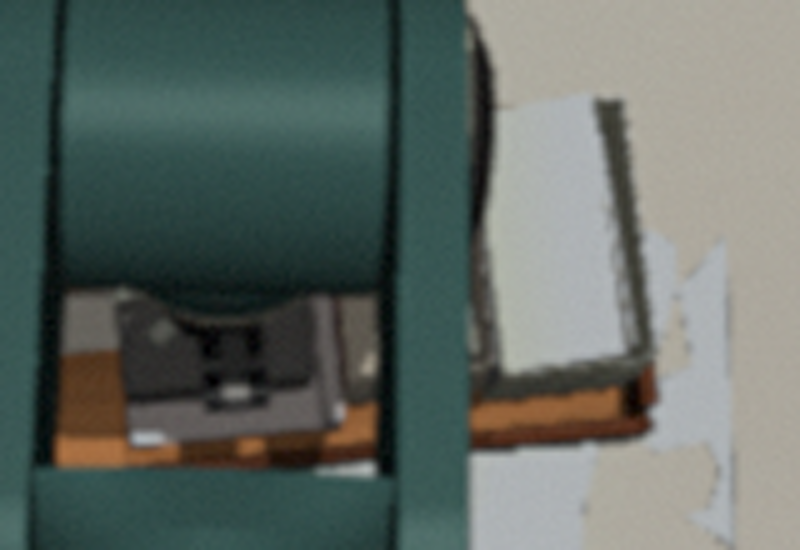

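```bash
python3 - <<'E'
from h import *
t=eyes.camera("top"); s=eyes.camera("scene")
rk=lambda p:np.round(np.c_[(p-RW)@RX,(p-RW)@RY],4)
T=lambda l:np.array(l,float)/5+[280,150]
print("plate face end top",rk(unproj(t,T([(330,295),(343,418)]),.058)))
print("wall inner low end",rk(unproj(t,T([(632,415),(652,410)]),[.014,.058])))
S=lambda l:np.array(l,float)/6.6+[280,250]
# knob/stripe, plate top right corner in scene
print("scene plate top front right z.058",rk(unproj(s,S([(580,195),(548,190)]),.058)))
print("scene wall top inner edge",rk(unproj(s,S([(165,452),(580,500)]),.058)))
crop(s["img"],300,220,380,280,10,"pics/s13.png"); crop(t["img"],300,185,380,245,10,"pics/t13.png")
E
```

```text
plate face end top [[-0.0041  0.1207]
 [-0.0567  0.1201]]
wall inner low end [[-0.062  -0.0083]
 [-0.0649 -0.0097]]
scene plate top front right z.058 [[0.0657 0.1174]
 [0.0545 0.1177]]
scene wall top inner edge [[-0.0578 -0.0097]
 [ 0.0776 -0.0059]]
```

View pics/s13.png

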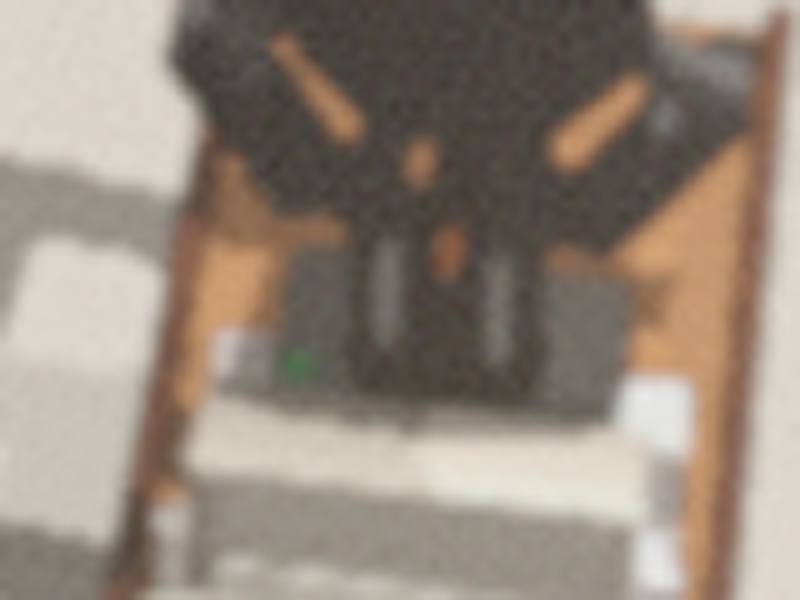

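View pics/t13.png

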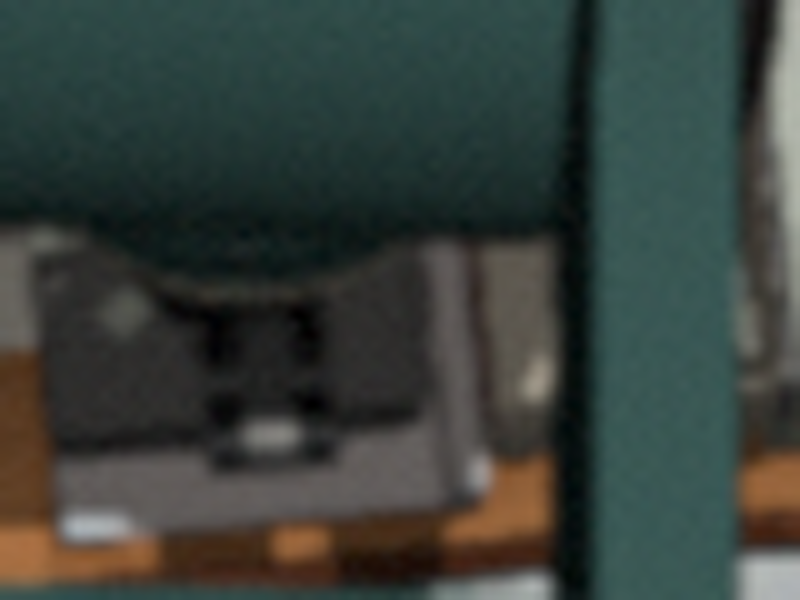

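```bash
python3 -m jog '[{"tx":0,"ty":0,"tz":0,"rx":0,"ry":0,"rz":0,"fingers":0.002},{"tx":0,"ty":0.003,"tz":0,"rx":0,"ry":0,"rz":0,"fingers":0.002},{"tx":0,"ty":0.004,"tz":0,"rx":0,"ry":0,"rz":0,"fingers":0.002}]' 110
python3 -m jog '[{"tx":0,"ty":0.004,"tz":0,"rx":0,"ry":0,"rz":0,"fingers":0.002}]'
python3 -c "
from h import *
plan(rack(0.001,.1695,.078),4.6); print(state()['ft_torque'])"
```

```text
clock: 15.45
tool_pos: [0.5502, 0.0123, 0.082]
tcp_rot: [[0.072, 0.014, 0.997], [-0.997, 0.012, 0.072], [-0.011, -1.0, 0.015]]
wrist_force: [-4.6, 2.0, 10.2]
opening: 0.0167
clock: 15.55
tool_pos: [0.5502, 0.0123, 0.0789]
tcp_rot: [[0.072, 0.014, 0.997], [-0.997, 0.012, 0.072], [-0.011, -1.0, 0.015]]
wrist_force: [-5.4, 3.9, 12.2]
opening: 0.0166
clock 15.55 pos [0.5502 0.0123 0.0789] yaw 4.12 open 0.0166 F [-5.4  3.9 12.2]
delta world [-0.0028  0.0018 -0.0009] rotvec [-0.015 -0.008 -0.011] now-axes d [-0.002   0.0009 -0.0027]
0 t [-0.002   0.0009 -0.0027] r [-0.015 -0.008 -0.011]
[0.46760458 1.23417563 0.0505661 ]
```

```bash
python3 -m jog '[{"tx":0,"ty":0.002,"tz":0,"rx":0,"ry":0,"rz":0,"fingers":0.002},{"tx":0,"ty":0.001,"tz":0,"rx":0,"ry":0.08,"rz":0,"fingers":0.002}]'
python3 -m jog '[{"tx":0,"ty":0.001,"tz":0,"rx":0,"ry":0.1,"rz":0,"fingers":0.002}]'
python3 -c "
from h import *
plan(rack(0.001,.1695,.078),-81.4); print(state()['ft_torque'])" | head -3
```

```text
clock: 15.75
tool_pos: [0.55, 0.0122, 0.0782]
tcp_rot: [[-0.008, 0.014, 1.0], [-1.0, 0.012, -0.008], [-0.012, -1.0, 0.014]]
wrist_force: [-10.8, 4.9, 12.6]
opening: 0.0168
clock: 15.85
tool_pos: [0.5496, 0.0122, 0.0783]
tcp_rot: [[-0.111, 0.013, 0.994], [-0.994, 0.012, -0.111], [-0.013, -1.0, 0.011]]
wrist_force: [-10.1, 3.1, 11.8]
opening: 0.017
clock 15.85 pos [0.5496 0.0122 0.0783] yaw -6.39 open 0.0170 F [-10.1   3.1  11.8]
delta world [-0.0022  0.0018 -0.0003] rotvec [-1.000e-03  1.309e+00 -1.900e-02] now-axes d [-0.0015  0.0002 -0.0024]
0 t [-0.0002  0.     -0.0002] r [-0.     0.131 -0.002]
```

```bash
python3 -m jog '[{"tx":0,"ty":0.001,"tz":-0.0005,"rx":0,"ry":0.12,"rz":0,"fingers":0.002},{"tx":0,"ty":0.001,"tz":-0.0005,"rx":0,"ry":0.12,"rz":0,"fingers":0.002}]'
python3 -c "
from h import *
plan(rack(0.001,.1695,.078),-81.4); print(state()['ft_torque'])" | head -3
python3 -m jog '[{"tx":0,"ty":0.001,"tz":-0.0005,"rx":0,"ry":0.12,"rz":0,"fingers":0.002},{"tx":0,"ty":0.001,"tz":-0.0005,"rx":0,"ry":0.12,"rz":0,"fingers":0.002}]'
python3 -c "
from h import *
plan(rack(0.001,.1695,.078),-81.4); print(state()['ft_torque'])" | head -3
```

```text
clock: 16.05
tool_pos: [0.5485, 0.0125, 0.0784]
tcp_rot: [[-0.353, 0.013, 0.936], [-0.936, 0.012, -0.353], [-0.016, -1.0, 0.007]]
wrist_force: [-5.5, 4.7, 10.7]
opening: 0.0165
clock 16.05 pos [0.5485 0.0125 0.0784] yaw -20.66 open 0.0165 F [-5.5  4.7 10.7]
delta world [-0.001   0.0016 -0.0004] rotvec [ 0.002  1.06  -0.018] now-axes d [-0.0011  0.0004 -0.0015]
0 t [-0.0001  0.     -0.0002] r [ 0.     0.133 -0.002]
clock: 16.25
tool_pos: [0.5475, 0.0129, 0.0786]
tcp_rot: [[-0.573, 0.013, 0.819], [-0.819, 0.013, -0.573], [-0.018, -1.0, 0.003]]
wrist_force: [-4.4, 4.4, 10.5]
opening: 0.0166
clock 16.25 pos [0.5475 0.0129 0.0786] yaw -34.99 open 0.0166 F [-4.4  4.4 10.5]
delta world [-0.0001  0.0011 -0.0006] rotvec [ 0.004  0.81  -0.018] now-axes d [-0.0008  0.0007 -0.0008]
0 t [-0.0001  0.0001 -0.0001] r [ 0.001  0.135 -0.003]
```

```bash
python3 -m jog '[{"tx":0,"ty":0.0015,"tz":-0.0003,"rx":0,"ry":0.12,"rz":0,"fingers":0.002},{"tx":0,"ty":0.0015,"tz":-0.0003,"rx":0,"ry":0.12,"rz":0,"fingers":0.002},{"tx":0,"ty":0.0015,"tz":-0.0003,"rx":0,"ry":0.12,"rz":0,"fingers":0.002}]'
python3 -c "
from h import *
plan(rack(0.001,.1695,.078),-81.4); print(state()['ft_torque'])
for n in ('scene',):
  c=eyes.camera(n); crop(c['img'],300,200,420,290,6.6,'pics/'+n+'14.png')"
```

```text
clock: 16.55
tool_pos: [0.5466, 0.014, 0.0782]
tcp_rot: [[-0.834, 0.013, 0.552], [-0.552, 0.014, -0.834], [-0.018, -1.0, -0.004]]
wrist_force: [-9.7, 5.7, 18.7]
opening: 0.0167
clock 16.55 pos [0.5466 0.014  0.0782] yaw -56.48 open 0.0167 F [-9.7  5.7 18.7]
delta world [ 0.0008  0.     -0.0002] rotvec [ 0.008  0.435 -0.017] now-axes d [-0.0007  0.0002  0.0004]
0 t [-0.0002  0.      0.0001] r [ 0.002  0.109 -0.004]
1 t [-0.0002  0.      0.0001] r [ 0.002  0.109 -0.004]
2 t [-0.0002  0.      0.0001] r [ 0.002  0.109 -0.004]
3 t [-0.0002  0.      0.    ] r [ 0.002  0.109 -0.004]
[0.79247525 1.9745027  0.15151043]
```

View pics/scene14.png

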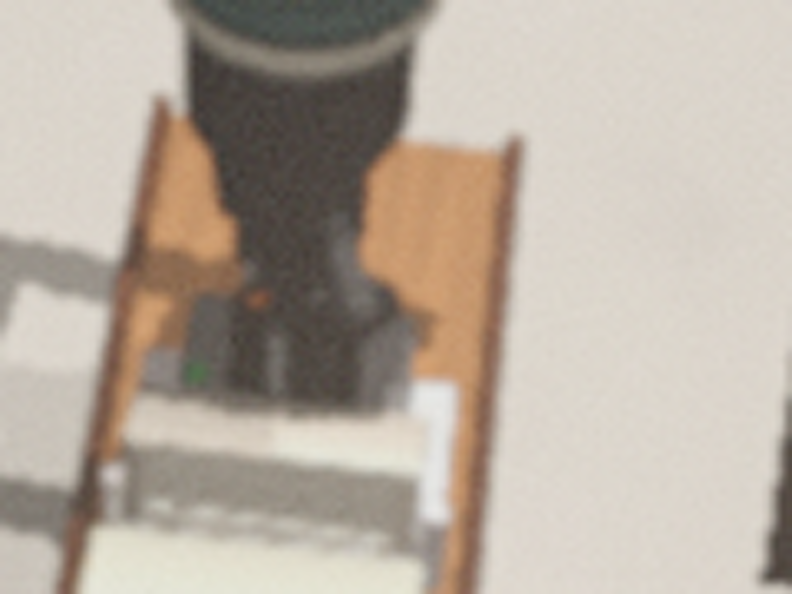

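```bash
python3 -m jog '[{"tx":0,"ty":0.001,"tz":0,"rx":0,"ry":0.11,"rz":0,"fingers":0.002},{"tx":0,"ty":0.001,"tz":0,"rx":0,"ry":0.11,"rz":0,"fingers":0.002},{"tx":0,"ty":0.001,"tz":0,"rx":0,"ry":0.11,"rz":0,"fingers":0.002}]'
python3 -c "
from h import *
plan(rack(0.001,.1695,.078),-81.4); print(state()['ft_torque'])"
python3 -m jog '[{"tx":0,"ty":0.001,"tz":0,"rx":0,"ry":0.1,"rz":0,"fingers":0.002}]'
python3 -c "
from h import *
plan(rack(0.001,.1695,.078),-81.4); print(state()['ft_torque'])"
```

```text
clock: 16.9
tool_pos: [0.5458, 0.0152, 0.0784]
tcp_rot: [[-0.972, 0.012, 0.234], [-0.234, 0.016, -0.972], [-0.015, -1.0, -0.013]]
wrist_force: [-6.1, 8.0, 10.7]
opening: 0.0167
clock 16.90 pos [0.5458 0.0152 0.0784] yaw -76.47 open 0.0167 F [-6.1  8.  10.7]
delta world [ 0.0016 -0.0011 -0.0004] rotvec [ 0.014  0.086 -0.014] now-axes d [-0.0012  0.0004  0.0015]
0 t [-0.0012  0.0004  0.0015] r [ 0.014  0.086 -0.014]
[1.14111852 1.30643716 0.12200419]
clock: 17.0
tool_pos: [0.5457, 0.0156, 0.0785]
tcp_rot: [[-0.991, 0.012, 0.131], [-0.131, 0.017, -0.991], [-0.014, -1.0, -0.015]]
wrist_force: [-4.7, 7.6, 11.3]
opening: 0.0168
clock 17.00 pos [0.5457 0.0156 0.0785] yaw -82.46 open 0.0168 F [-4.7  7.6 11.3]
delta world [ 0.0017 -0.0016 -0.0005] rotvec [ 0.015 -0.019 -0.014] now-axes d [-0.0014  0.0005  0.0018]
0 t [-0.0014  0.0005  0.0018] r [ 0.015 -0.019 -0.014]
[0.99739804 1.14818711 0.70066414]
```

```bash
python3 -m jog '[{"tx":0,"ty":-0.003,"tz":0,"rx":0,"ry":0,"rz":0,"fingers":0.002},{"tx":0,"ty":-0.003,"tz":0,"rx":0,"ry":0,"rz":0,"fingers":0.002},{"tx":0,"ty":-0.003,"tz":0,"rx":0,"ry":0,"rz":0,"fingers":0.002}]'
python3 -c "
from h import *
plan(rack(0.001,.1695,.078),-81.4); print(state()['ft_torque'])"
```

```text
clock: 17.3
tool_pos: [0.545, 0.0156, 0.0881]
tcp_rot: [[-0.992, 0.011, 0.129], [-0.129, 0.017, -0.992], [-0.013, -1.0, -0.015]]
wrist_force: [17.7, 4.5, -43.3]
opening: 0.0167
clock 17.30 pos [0.545  0.0156 0.0881] yaw -82.59 open 0.0167 F [ 17.7   4.5 -43.3]
delta world [ 0.0024 -0.0016 -0.0101] rotvec [ 0.015 -0.021 -0.013] now-axes d [-0.002   0.0101  0.002 ]
0 t [-0.002   0.0101  0.002 ] r [ 0.015 -0.021 -0.013]
[ 0.28518841 -2.76526249  0.65642019]
```

```bash
python3 -m jog '[{"tx":0,"ty":0.001,"tz":0,"rx":0,"ry":0,"rz":0,"fingers":0.002},{"tx":0,"ty":0,"tz":0,"rx":0,"ry":0,"rz":0,"fingers":0.025},{"tx":0,"ty":0,"tz":0,"rx":0,"ry":0,"rz":0,"fingers":0.034},{"tx":0,"ty":0,"tz":0,"rx":0,"ry":0,"rz":0,"fingers":0.034}]' 30
python3 -c "
from h import *
plan(rack(0.001,.1695,.25),-81.4); print(state()['ft_torque'])"
```

```text
clock: 17.7
tool_pos: [0.5453, 0.015, 0.0871]
tcp_rot: [[-0.992, 0.011, 0.129], [-0.129, 0.016, -0.992], [-0.013, -1.0, -0.014]]
wrist_force: [0.0, -1.0, -0.6]
opening: 0.0343
clock 17.70 pos [0.5453 0.015  0.0871] yaw -82.58 open 0.0343 F [ 0.  -1.  -0.6]
delta world [ 0.0021 -0.0009  0.1629] rotvec [ 0.014 -0.021 -0.014] now-axes d [-0.0042 -0.1629 -0.0011]
0 t [-0.001  -0.0407 -0.0003] r [ 0.004 -0.005 -0.003]
1 t [-0.0009 -0.0407 -0.0001] r [ 0.004 -0.005 -0.003]
2 t [-0.0008 -0.0407  0.    ] r [ 0.004 -0.005 -0.003]
3 t [-0.0006 -0.0407  0.0002] r [ 0.004 -0.005 -0.003]
[0.02799624 0.05440938 0.02585442]
```

```bash
python3 -m jog '[{"tx":0,"ty":-0.02,"tz":0,"rx":0,"ry":0,"rz":0,"fingers":0.034},{"tx":-0.001,"ty":-0.04,"tz":-0.001,"rx":0.014,"ry":0,"rz":-0.014,"fingers":0.034},{"tx":0,"ty":-0.045,"tz":0,"rx":0,"ry":0,"rz":0,"fingers":0.034},{"tx":0,"ty":-0.045,"tz":0,"rx":0,"ry":0,"rz":0,"fingers":0.034}]'
python3 -m jog '[{"tx":0,"ty":0,"tz":-0.04,"rx":0,"ry":0,"rz":0,"fingers":0.034},{"tx":0,"ty":0,"tz":-0.045,"rx":0,"ry":0,"rz":0,"fingers":0.034},{"tx":0,"ty":0,"tz":-0.045,"rx":0,"ry":0,"rz":0,"fingers":0.034},{"tx":0,"ty":0,"tz":-0.045,"rx":0,"ry":0,"rz":0,"fingers":0.034},{"tx":0,"ty":0,"tz":-0.045,"rx":0,"ry":0,"rz":0,"fingers":0.034}]'
python3 -c "
from h import *
for n in ('scene','top'):
  c=eyes.camera(n); crop(c['img'],*((240,190,440,350,4) if n=='scene' else (230,130,430,280,4)),'pics/'+n+'15.png')
  cv2.imwrite('pics/'+n+'15f.png',c['img'])"
```

```text
clock: 18.1
tool_pos: [0.5427, 0.0143, 0.2347]
tcp_rot: [[-0.992, -0.013, 0.128], [-0.128, -0.001, -0.992], [0.014, -1.0, -0.0]]
wrist_force: [0.6, 1.7, 0.5]
opening: 0.0342
clock: 18.6
tool_pos: [0.5168, 0.2341, 0.2442]
tcp_rot: [[-0.993, -0.001, 0.118], [-0.118, -0.002, -0.993], [0.001, -1.0, 0.002]]
wrist_force: [1.2, -0.0, -0.3]
opening: 0.034
```

View pics/scene15.png

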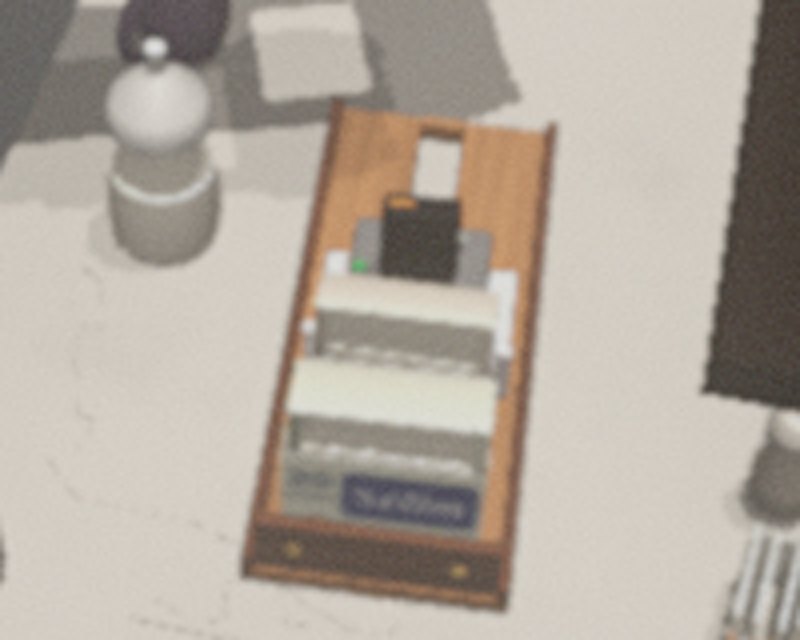

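View pics/top15.png

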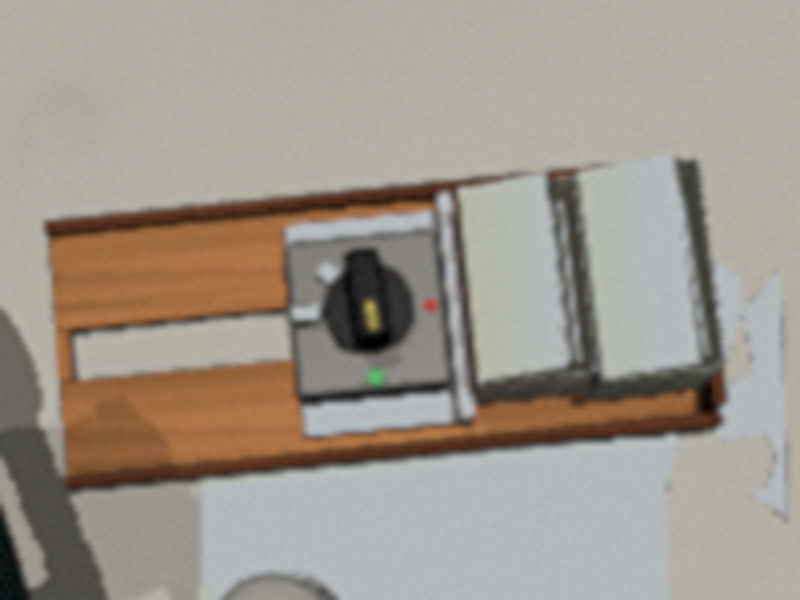

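View pics/top15f.png

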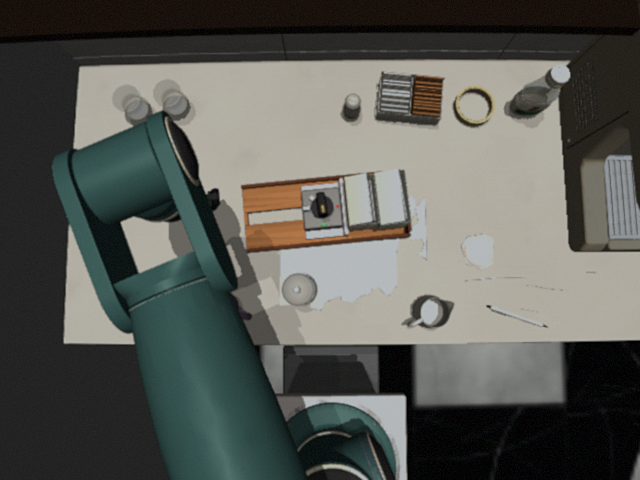

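```bash
python3 - <<'E'
from h import *
t=eyes.camera("top"); s=eyes.camera("scene")
rk=lambda p:np.round(np.c_[(p-RW)@RX,(p-RW)@RY],4)
T=lambda l:np.array(l,float)/4+[230,130]
print("plate face",rk(unproj(t,T([(453,192),(474,416)]),.058)))
print("wall outer end low/top",rk(unproj(t,T([(718,425),(697,160)]),[.058,.058])))
print("red back bottom-low corner z.014",rk(unproj(t,T([(478,398),(590,393)]),.014)),"flap ends",rk(unproj(t,T([(458,190),(482,385)]),.130)))
print("blue low corners",rk(unproj(t,T([(598,397)]),.014)),"flap",rk(unproj(t,T([(578,170),(600,380),(672,157)]),.126)),"front top",rk(unproj(t,T([(693,160),(720,362)]),.112)))
k=unproj(t,T([(363,252),(371,340)]),.122); d=k[1]-k[0]; print("knob bar yaw",np.degrees(np.arctan2(d[1],d[0])),rk(k))
i0=cv2.imread("pics/top0.png").astype(int); 
for n,(x,y) in dict(sugar=(299,289),pitcher=(430,311)).items():
    r=20; tm=i0[y-r:y+r,x-r:x+r].astype(np.uint8); m=cv2.matchTemplate(t["img"][y-35:y+35,x-35:x+35],tm,cv2.TM_CCOEFF_NORMED); print(n,cv2.minMaxLoc(m)[1],np.array(cv2.minMaxLoc(m)[3])-15)
E
```

```text
plate face [[ 0.063   0.1203]
 [-0.0575  0.1204]]
wall outer end low/top [[-0.0737 -0.0069]
 [ 0.0688 -0.0112]]
red back bottom-low corner z.014 [[-0.0432  0.1152]
 [-0.0459  0.0538]] flap ends [[ 0.048   0.1213]
 [-0.0503  0.1186]]
blue low corners [[-0.0485  0.0496]] flap [[ 0.0537  0.0604]
 [-0.0525  0.0603]
 [ 0.0561  0.0129]] front top [[ 0.0568  0.0002]
 [-0.0471 -0.0021]]
knob bar yaw -175.27574500994743 [[ 0.0225  0.171 ]
 [-0.022   0.1709]]
sugar 0.9749610424041748 [0 0]
pitcher 0.9993716478347778 [0 0]
```

View pics/scene15f.png

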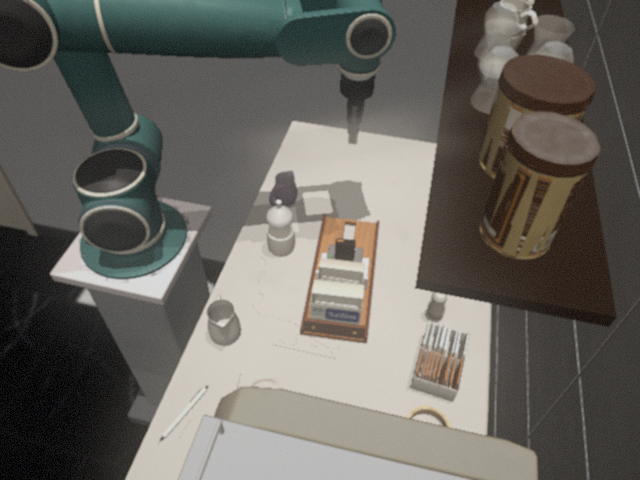

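```bash
python3 - <<'E'
import cv2,numpy as np
a=cv2.imread("pics/scene0.png");b=cv2.imread("pics/scene15f.png")
for n,(x,y,r) in dict(jug=(284,190,14),sugar=(281,232,18),pitcher=(223,322,18)).items():
    m=cv2.matchTemplate(b[y-r-12:y+r+12,x-r-12:x+r+12],a[y-r:y+r,x-r:x+r],cv2.TM_CCOEFF_NORMED); _,v,_,l=cv2.minMaxLoc(m); print(n,round(v,3),np.array(l)-12)
from h import *
print(state()["clock"],order.hand_in())
E
```

```text
jug 0.942 [0 0]
sugar 0.759 [0 0]
pitcher 0.996 [0 0]
the job is handed in; nothing more can be done
18.8 None
```

Both cartons are standing on the rack, the stop is slid up snug and locked, and I handed the job in at 18.8 s of the 67 s allowed. No verdict was reported, so what follows is from my own last checks.

- **Cartons:** I set the blue carton by the wall and the red one next to the stop. In the last pictures both stand upright, square to within about 0.03 rad and within about 5 mm of the middle line.
- **Stop:** I slid it by the knob until the push rose from about 5 N to 25 N, meaning the cartons were pressed against the wall. The pictures show no gap. They put the clear space at about 121–130 mm, against a limit of 134 mm.
- **Knob:** I pushed it down about 9 mm and held it there while turning. It turned about 1.5 rad clockwise until it met the end of its travel. I then let it rise about 9 mm while still gripped, pulled it up against its top limit, and released it. In the pictures it has turned about 1.57 rad, with the stripe end at the green mark.
- **Bystanders:** The sugar jar, milk pitcher and purple jug show no shift in the pictures. The sugar jar's match in the scene view was weaker (0.76), but it matched at 0.97 in the top view.

**Disagreement:** my first reading of the end wall's position was 4–8 mm off from later ones. With the wall at that first reading, the stop came out at 120 mm clear, less than the two cartons' combined 127 mm. The corrected readings, and the contact force, fit the expected 128 mm.

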